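# Strip the optical rail and pack the case

### The arm

A 7-joint arm with a two-finger parallel gripper is mounted at the origin on the work surface. World frame = base frame: x ahead of the robot, y to its left, z up, the work surface at z = 0. Lengths are in m, angles in rad, forces in N, time in s.
With the tool pointing down it reaches from about 0.4 to 0.875 m from the base axis. Payload 6.5 kg.
Tool frame: the origin (TCP) lies midway between the tips of the shut fingers; the grasp point (between the pads) lies 19 mm behind it; z points along the fingers, x is the direction in which the jaws open and shut, and the axes are right-handed (so a half turn about z gives the same grasp; the last joint's range is limited). The gripper opens to 85 mm and grips with 20 to 120 N. Pads are 22 mm wide; open, the fingers measure 114 mm over their backs; the gripper's body (76 mm by 85 mm) begins 54 mm behind the grasp point. The pads swing forward as they close: fully open they stand 13 mm farther back than shut.
Start: joints at [1.085, 0.536, -0.004, 1.538, 0.003, 1.067, -0.071], TCP at [0.265, -0.594, 0.231] pointing down, gripper open.
Joint ranges: [-2.7, 2.7], [-0.37, 2.16], [-1.27, 1.26], [0.24, 2.4], [-1.31, 4.45], [0.19, 1.91], [-2.76, 2.76]. Speed limits (rad/s): [2.39, 2.39, 3.14, 3.14, 3.14, 3.14, 3.14].

### API

Orientations are given as a 3x3 rotation matrix whose columns are the frame's x, y, z axes.
In Python, from station import ctrl gives the robot as it stands.
- The arm moves only by the tool play_rows, never from a script. Its argument "commands" is a list of rows, each an object of numbers: "jaw": the finger opening in mm, from 0 to 85.4; "x", "y", "z": the shift along the tool's x, y, z in mm; "turn": the turn about the tool's z in degrees. A call has 1 to 10 rows; each row shifts and turns the pose as measured when the row begins, along the tool's axes as they then stand; what a row does not reach is not made up. A row lasts 1/10 s, in which the tool goes at most 50 mm and 8.59 degrees, less where a joint would pass 70% of its speed; a pose out of reach is approached as far as the arm can. A call is refused whole if a number of a shift passes 50 or a number of a turn 8.59, either way. A call with a gripper value outside its range is refused whole. The fingers move at their own pace and stop on an object; "force" is the grip in N (left out, the last holds). Time passes only in rows, so rows that do not move let the fingers close. It gives the time, the measured TCP pose, the force and the opening at its end, in the units of the state.
- ctrl.read_state(): the state, without advancing time (a new reading comes with each control period).
- ctrl.grab_frame(name): name is "scene" or "top"; returns (picture, depth): 480x640x3 uint8, red, green, blue; 480x640 float32, m along the optical axis (not along the pixel's ray), 0 where there is no reading.
- ctrl.camera_info(name): a dict with "fx", "fy", "cx", "cy" (pixels), "R" (3x3) and "t" (3): a world point X has camera coordinates R X + t. Camera axes: x right, y down, z forward; pixel columns grow to the right and rows downward; lengths in m; the calibration is good to about 2 mm. A picture is of the moment at which its call begins. camera_info takes no time and is no camera call.
- ctrl.finish_job(): hands the job in, once; it reports no verdict.
Trained networks look in the newest picture that a camera, given by its name, has taken for a name from the list of things; names that differ only in an ending like _2 or _b are one class to them, and where a whole thing is asked for, a point or a joint stands for the part that bears it (a point fixed in the world has none). Each returns a list of dicts, best first, with "p" (0 to 1); they miss things now and then, are a little off and sometimes report something else, mostly with a low value. They report only what shows in the picture. A call takes as long as a camera call.
- ctrl.spot_in(camera, query): "box" ([left, top, right, bottom] in pixels, round what is visible of it).
- ctrl.tip_of(camera, query): "location" ([column, row] in pixels: a listed point, or the origin of a listed thing).
The state is a dict: "time_s": time; "joints": joint angles; "qvel": joint speeds; "tau": joint torques, N m; "tool_pos": TCP position; "tool_rot": TCP orientation; "wrist_force": force on the tool from outside, world axes, zero at the start; "ft_torque": the same for the moment, N m; "width": finger opening in m.
Only numpy, scipy, OpenCV 4.12 (cv2) and the standard library are available. Lean on these libraries where they do the work, as an engineer would, in place of code of your own. Each camera call takes 0.05 s, during which the arm holds its last target.

### The job

The lesson is over: clear the optical rail on the bench and pack the kit away. Slide every lens rider along the rail to its open end without forcing it and lift it off there, set it down gently (do not drop it) in the grey case, put in whichever of the blue slide box, the black lamp block and the amber jar are out as well, and when everything is in press both hinged covers of the case down until they click fully shut. Leave the other things on the bench where they are.

Things in the scene. Friction and masses are not known exactly. Their poses are not given: they have to be found in the camera images.
- rail: aluminium T-groove rail, fixed, 280 x 64 x 25 mm. Origin under its middle; x runs along the groove to the open end. Groove floor 10 mm above the bench. Groove 33 mm wide inside, 16 mm slot under dark lips (top 25 mm up), from x = -132 (red stop, 34 mm high) to +80 mm. From +80 to +140 only the floor (green patch), no lips or walls: a rider whose whole 34 mm foot is past +80 lifts straight off
- rail_open (a point): middle of the open bay, on the groove floor (rail x = +110 mm, 10 mm above the bench). The groove is slick: a rider held squarely slides with a few newtons
- rider_a: rider with blue square frame and pale blue glass: T-foot 34 x 28 x 7 mm, neck 11 mm wide, black carriage 34 x 44 mm (17 to 27 mm up), upright frame 14 mm thick (its x), 44 mm wide (its y), 27 to 69 mm up. Origin under the middle of the foot. 0.11-0.22 kg. Starts captive in the rail, its x along the rail's (2.5 mm side play, 3 mm lift play). May be absent
- rider_b: rider with orange square frame and amber glass: T-foot 34 x 28 x 7 mm, neck 11 mm wide, black carriage 34 x 44 mm (17 to 27 mm up), upright frame 14 mm thick (its x), 44 mm wide (its y), 27 to 69 mm up. Origin under the middle of the foot. 0.11-0.22 kg. Starts captive in the rail, its x along the rail's (2.5 mm side play, 3 mm lift play). May be absent
- rider_c: rider with green square frame and green glass: T-foot 34 x 28 x 7 mm, neck 11 mm wide, black carriage 34 x 44 mm (17 to 27 mm up), upright frame 14 mm thick (its x), 44 mm wide (its y), 27 to 69 mm up. Origin under the middle of the foot. 0.11-0.22 kg. Starts captive in the rail, its x along the rail's (2.5 mm side play, 3 mm lift play). May be absent
- slide_box: blue plastic slide box with a white blank label on top, 84 (x) x 46 (y) x 62 mm high, 0.14 kg; origin under its middle. Stands on the bench among the other things, may be knocked aside. May be absent
- lamp_block: black lamp block with a pale round lens on one side and thin metal strips on top, 60 (x) x 50 (y) x 62 mm high, 0.18 kg; origin under its middle. Stands on the bench among the other things, may be knocked aside. May be absent
- jar: closed amber jar with white lid, 52 mm across, 63 mm high, 0.13 kg; origin under its middle. Stands on the bench among the other things. May be absent
- case: grey open-topped case, fixed, outside 288 (x) x 202 (y) x 85 mm high, walls and floor 6 mm, blue lining. Origin under its middle. Black catch housing (86 mm wide in y, 30 mm thick, 100 mm high) outside the middle of its -x wall; its two spring balls hold the covers shut. Two flap covers hinged along the +y and -y rims stand open, leaning outwards
- case_in (a point): middle of the case's inner floor, 6 mm above the bench; the inside is 276 (case x) x 190 (case y) mm, 79 mm deep
- cover_l (a joint): angle of the yellow cover (hinged on the case's +y rim; panel 278 mm along case x, 94 mm from hinge to free edge, 6 mm thick), rad: 0 shut, 1.57 upright, starts at 1.9 to 2.2. Stiff hinge: stays where left (1 N at the edge moves it). From about 0.2 rad down a spring catch resists; about 15 N straight down near the free edge clicks it past, then it is held at 0
- cover_r (a joint): the same for the white cover, hinged on the case's -y rim
- cover_l_hinge (a point): on the yellow cover's hinge line, middle of its length, 85 mm above the bench; its axis is parallel to the case's x
- cover_l_edge (a point): middle of the yellow cover's free edge, mid thickness; moves with the cover
- cover_r_hinge (a point): on the white cover's hinge line, middle of its length, 85 mm above the bench
- cover_r_edge (a point): middle of the white cover's free edge, mid thickness; moves with the cover
- dropper: bystander: green dropper bottle, 32 mm across, 75 high
- lens_cap: bystander: red lens cap, 44 mm across, 12 high
- petri_dish: bystander: clear petri dish, 90 mm across, 16 high
- beaker: bystander: glass beaker, 68 mm across, 80 high
- mug: bystander: blue mug, 80 mm across, 90 high
- bowl: bystander: steel bowl, 150 mm across, 70 high

How it is judged:
On the way, in this order (a step that is already met when the one before it is completed fails the run):
1. all riders and accessories that are out lie inside the case (x of rider_a in the frame of case between -0.138 and 0.138 m and y of rider_a in the frame of case between -0.096 and 0.096 m and z of rider_a in the frame of case between 0 and 0.07 m and x of rider_b in the frame of case between -0.138 and 0.138 m and y of rider_b in the frame of case between -0.096 and 0.096 m and z of rider_b in the frame of case between 0 and 0.07 m and x of rider_c in the frame of case between -0.138 and 0.138 m and y of rider_c in the frame of case between -0.096 and 0.096 m and z of rider_c in the frame of case between 0 and 0.07 m and x of slide_box in the frame of case between -0.138 and 0.138 m and y of slide_box in the frame of case between -0.096 and 0.096 m and z of slide_box in the frame of case between 0 and 0.07 m and x of lamp_block in the frame of case between -0.138 and 0.138 m and y of lamp_block in the frame of case between -0.096 and 0.096 m and z of lamp_block in the frame of case between 0 and 0.07 m and x of jar in the frame of case between -0.138 and 0.138 m and y of jar in the frame of case between -0.096 and 0.096 m and z of jar in the frame of case between 0 and 0.07 m), for 0.2 s.
2. both covers are clicked shut (value of joint each of cover_l, cover_r below 0.05 rad), for 0.2 s.
At the end, for the whole second after the job is handed in: every rider and accessory that was out is inside the case (its origin within the inner walls and less than 70 mm above the case's underside), at rest, and both covers are down past their catches (less than 0.05 rad) (all of step 1 and all of step 2 and linear speed of each of rider_a, rider_b, rider_c, slide_box, lamp_block, jar below 0.03 m/s); the robot touches nothing.
It fails at once if a bystander was disturbed (moved more than 40 mm) (distance of any of dropper, lens_cap, petri_dish, beaker, mug, bowl from where it was at the start of the episode above 0.04 m).
It fails at once if a rider was dropped into the case (landed faster than 0.9 m/s) ((contact force between rider_a and case above 1 N and linear speed of rider_a above 0.9 m/s) or (contact force between rider_b and case above 1 N and linear speed of rider_b above 0.9 m/s) or (contact force between rider_c and case above 1 N and linear speed of rider_c above 0.9 m/s)).
It fails at once if a rider was forced up through the rail's lips (raised more than 6 mm off the groove floor against over 60 N short of the open end) ((contact force between rider_a and rail above 60 N and z of rider_a in the frame of rail above 0.016 m and x of rider_a in the frame of rail below 0.08 m) or (contact force between rider_b and rail above 60 N and z of rider_b in the frame of rail above 0.016 m and x of rider_b in the frame of rail below 0.08 m) or (contact force between rider_c and rail above 60 N and z of rider_c in the frame of rail above 0.016 m and x of rider_c in the frame of rail below 0.08 m)).
Of rider_a, rider_b, rider_c only 2 to 3 are there at a start; the rules pass over those that are not, and their reading is None.
Of slide_box, lamp_block, jar only 2 to 3 are there at a start; the rules pass over those that are not, and their reading is None.
At some moment in a run one of slide_box, lamp_block may be knocked a few centimetres aside while the robot is not near it.
It also fails if it takes over 210 s, if anything falls off the work surface, if the arm or the gripper's body presses on something with over 40 N, if the wrist force passes 120 N, or if a joint passes its speed limit or range.

## Working session

There is one attempt and no reset: what is moved stays moved. The work goes in short steps, Python scripts to look and compute and a tool call to move; the robot and the scene stay as the last step left them, time stands still between calls to the robot, and variables do not carry over. Pictures are saved under pics/ and viewed, and the job is handed in when it is done.

Besides the shell and the picture viewer there is one more tool, called in YAML: its name, and indented under it one key for each argument. play_rows: Moves the arm, as the interface text tells. Its arguments: {"type":"object","properties":{"commands":{"type":"array"},"force":{"type":"number"}},"required":["commands"]}

```bash
ls; mkdir -p pics
cat > h.py <<'E'
import numpy as np, cv2
from station import ctrl
def snap(cam,name):
    im,d=ctrl.grab_frame(cam); cv2.imwrite(f'pics/{name}.png',im[:,:,::-1]); np.save(f'pics/{name}.npy',d); return im,d
def cam(c):
    k=ctrl.camera_info(c); return k,np.array(k['R']),np.array(k['t'])
def world(c,u,v,z):  # depth
    k,R,t=cam(c); p=np.array([(u-k['cx'])/k['fx']*z,(v-k['cy'])/k['fy']*z,z]); return R.T@(p-t)
def onplane(c,u,v,h):
    k,R,t=cam(c); r=R.T@np.array([(u-k['cx'])/k['fx'],(v-k['cy'])/k['fy'],1]); o=-R.T@t
    return o+r*(h-o[2])/r[2]
def proj(c,X):
    k,R,t=cam(c); p=R@np.array(X)+t; return np.array([k['fx']*p[0]/p[2]+k['cx'],k['fy']*p[1]/p[2]+k['cy']])
def cloud(c,d):
    k,R,t=cam(c); v,u=np.mgrid[0:480,0:640]; P=np.stack([(u-k['cx'])/k['fx']*d,(v-k['cy'])/k['fy']*d,d],-1)
    W=(P-t)@R; W[d<=0]=np.nan; return W
def st():
    s=ctrl.read_state(); print('t',round(s['time_s'],2),'tcp',np.round(s['tool_pos'],4),'w',round(s['width'],4),'F',np.round(s['wrist_force'],1)); print(np.round(s['tool_rot'],3).tolist()); return s
E
python3 - <<'E'
from h import *
for c in ('scene','top'):
    snap(c,c+'0')
    k,R,t=cam(c); print(c,k['fx'],k['cx'],'pos',-R.T@t,'\n',R)
s=st()
print(s['joints'])
E
```

```text
pics
scene 444.4581911732986 310.85164422020057 pos [1.06355165 0.33942172 0.77120552] 
 [[-0.46863435  0.88339157 -0.0010894 ]
 [ 0.68836698  0.36440144 -0.62718617]
 [-0.55365399 -0.29467089 -0.77886862]]
top 441.1677005072548 319.7492310689846 pos [0.40886887 0.07447335 1.06639843] 
 [[ 0.02493777 -0.99952404  0.01816052]
 [-0.98285928 -0.02783322 -0.18224422]
 [ 0.18266295 -0.01330447 -0.98308557]]
t 0.1 tcp [ 0.2647 -0.5931  0.2305] w 0.0854 F [-0.   0.   1.1]
[[0.408, -0.913, -0.001], [-0.913, -0.408, 0.001], [-0.002, 0.0, -1.0]]
[ 1.08480271  0.5370885  -0.00439693  1.5387362   0.00262526  1.06729609
 -0.07121324]
```

View pics/scene0.png

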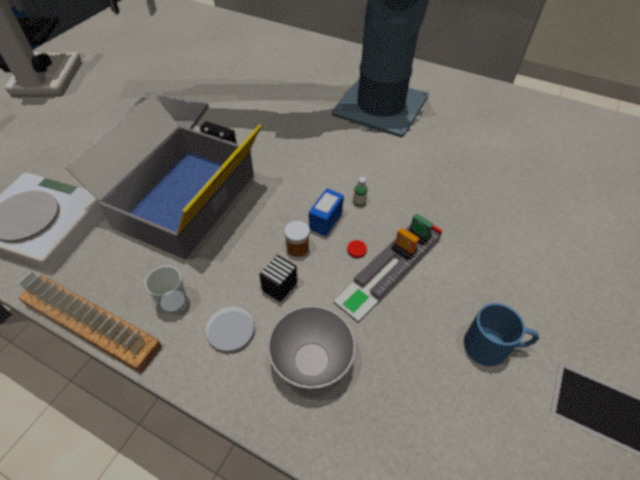

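View pics/top0.png

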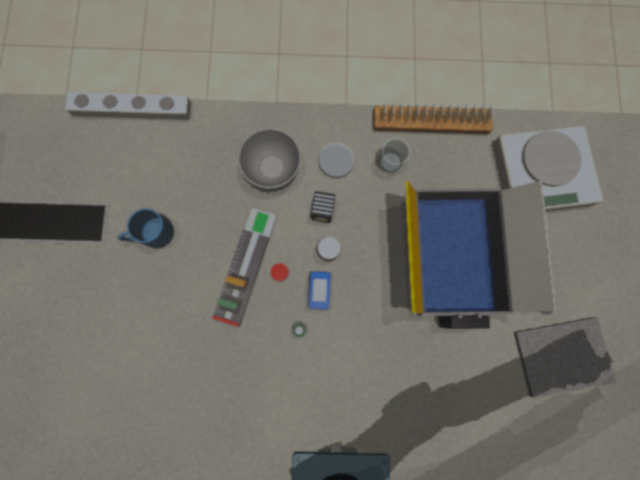

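```bash
python3 - <<'E'
from h import *
im,d=snap('top','top1'); W=cloud('top',d)
im2,d2=snap('scene','scene1'); 
for q in ['rider_a','rider_b','rider_c','slide_box','lamp_block','jar','case','rail','rail_open','case_in','cover_l_hinge','cover_l_edge','cover_r_hinge','cover_r_edge','dropper','lens_cap','beaker','bowl','petri_dish','mug']:
    for c in('top','scene'):
        r=ctrl.tip_of(c,q)
        print(q,c,[(np.round(a['location']).tolist(),round(a['p'],2),) for a in r[:2]], np.round(onplane(c,*r[0]['location'],{'rail_open':.01,'case_in':.006,'cover_l_hinge':.085,'cover_r_hinge':.085,'rider_b':.01,'rider_c':.01}.get(q,0)),3) if r else '')
E
python3 - <<'E'
from h import *
im=cv2.imread('pics/top0.png')
c=im[180:340,200:360]; cv2.imwrite('pics/crop_rail.png',cv2.resize(c,None,fx=3.7,fy=3.7,interpolation=cv2.INTER_CUBIC))
c=im[170:340,390:560]; cv2.imwrite('pics/crop_case.png',cv2.resize(c,None,fx=3.5,fy=3.5,interpolation=cv2.INTER_CUBIC))
E
```

```text
rider_a top [([233.0, 304.0], 0.75), ([239.0, 282.0], 0.65)] [0.43  0.263 0.   ]
rider_a scene [([485.0, 346.0], 0.19)] [0.603 0.458 0.   ]
rider_b top [([233.0, 304.0], 0.75), ([239.0, 282.0], 0.65)] [0.43  0.261 0.01 ]
rider_b scene [([485.0, 346.0], 0.19)] [0.609 0.456 0.01 ]
rider_c top [([233.0, 304.0], 0.75), ([239.0, 282.0], 0.65)] [0.43  0.261 0.01 ]
rider_c scene [([485.0, 346.0], 0.19)] [0.609 0.456 0.01 ]
slide_box top [([319.0, 292.0], 0.96)] [0.465 0.058 0.   ]
slide_box scene [([327.0, 219.0], 0.79), ([390.0, 266.0], 0.38)] [0.463 0.062 0.   ]
lamp_block top [([321.0, 213.0], 0.77)] [0.658 0.058 0.   ]
lamp_block scene [([275.0, 288.0], 0.91), ([489.0, 345.0], 0.22)] [0.676 0.051 0.   ]
jar top [([329.0, 250.0], 0.93), ([274.0, 168.0], 0.58)] [0.568 0.037 0.   ]
jar scene [([142.0, 163.0], 0.71), ([487.0, 345.0], 0.64)] [ 0.514 -0.44   0.   ]
case top [([451.0, 257.0], 0.86)] [ 0.558 -0.263  0.   ]
case scene [([186.0, 200.0], 0.73)] [ 0.566 -0.259  0.   ]
rail top [([242.0, 266.0], 0.78), ([262.0, 219.0], 0.49)] [0.522 0.245 0.   ]
rail scene [([389.0, 268.0], 0.93), (
[... 1048 characters left out ...]
cene [([359.0, 200.0], 0.75), ([216.0, 184.0], 0.46)] [0.376 0.102 0.   ]
lens_cap top [([282.0, 270.0], 0.63), ([389.0, 161.0], 0.6)] [0.515 0.149 0.   ]
lens_cap scene [([358.0, 250.0], 0.86)] [ 0.509  0.16  -0.   ]
beaker top [([386.0, 160.0], 0.83), ([411.0, 242.0], 0.18)] [ 0.801 -0.104  0.   ]
beaker scene [([174.0, 304.0], 0.7)] [ 0.8   -0.107  0.   ]
bowl top [([272.0, 165.0], 0.87)] [0.781 0.186 0.   ]
bowl scene [([311.0, 362.0], 0.64)] [0.78  0.189 0.   ]
petri_dish top [([333.0, 162.0], 0.91)] [0.794 0.031 0.   ]
petri_dish scene [([231.0, 331.0], 0.56)] [0.797 0.026 0.   ]
mug top [([160.0, 234.0], 0.96)] [0.595 0.451 0.   ]
mug scene [([486.0, 347.0], 0.83)] [0.603 0.459 0.   ]
```

Run:
```python
from h import *
d=np.load('pics/top1.npy'); W=cloud('top',d)
z=W[...,2]
m=(z>.008)
# height color map saved
v=np.clip(np.nan_to_num(z)/.18*255,0,255).astype(np.uint8)
cv2.imwrite('pics/hm.png',cv2.applyColorMap(v,cv2.COLORMAP_JET))
for (u,vv) in [(236,282),(229,303),(258,222),(226,320),(320,290),(329,248),(323,206),(460,250),(470,195),(413,250),(545,250),(505,250),(465,320)]:
    print((u,vv),np.round(W[vv,u],3))
```

```text
(236, 282) [0.478 0.244 0.08 ]
(229, 303) [0.431 0.257 0.082]
(258, 222) [0.63  0.212 0.008]
(226, 320) [0.394 0.27  0.034]
(320, 290) [0.466 0.057 0.058]
(329, 248) [0.562 0.039 0.062]
(323, 206) [0.662 0.055 0.062]
(460, 250) [ 0.575 -0.283  0.006]
(470, 195) [ 0.702 -0.297  0.049]
(413, 250) [ 0.549 -0.135  0.152]
(545, 250) [ 0.556 -0.41   0.16 ]
(505, 250) [ 0.565 -0.358  0.088]
(465, 320) [ 0.407 -0.257  0.101]
```

View pics/crop_rail.png

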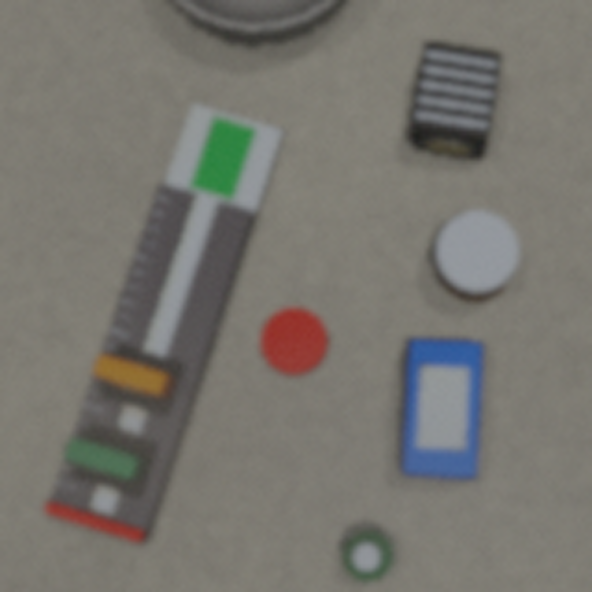

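View pics/crop_case.png

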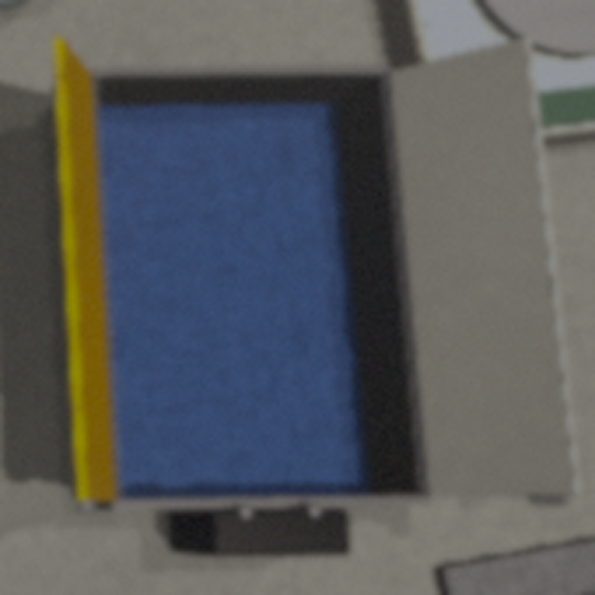

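```bash
cat >> h.py <<'E'
def rect(W,c,r,zlo,zhi):
    m=(np.hypot(W[...,0]-c[0],W[...,1]-c[1])<r)&(W[...,2]>zlo)&(W[...,2]<zhi)
    P=W[m]; (cx,cy),(w,h),a=cv2.minAreaRect((P[:,:2]*1000).astype(np.float32))
    print(len(P),'z',np.round(np.median(P[:,2]),3),'c',round(cx,1),round(cy,1),'size',round(w,1),round(h,1),'ang',round(a,1)); return P
E
python3 - <<'E'
from h import *
W=cloud('top',np.load('pics/top1.npy')); Ws=cloud('scene',np.load('pics/scene1.npy'))
for n,c in [('slide',(.466,.058)),('lamp',(.662,.055)),('jar',(.566,.038))]:
    for w in (W,Ws): print(n,end=' ');rect(w,c,.055,.052,.075)
for n,c in [('orange',(.478,.244)),('green',(.431,.257))]:
    for w in (W,Ws): print(n,end=' ');rect(w,c,.026,.066,.09)
for n,uv,z in [('oL',(195,105),.01),('oR',(282,128),.01),('rL',(47,508),.034),('rR',(147,538),.034),('g0',(213,118),.01),('g1',(255,128),.01),('g2',(193,188),.01),('g3',(236,198),.01)]:
    print(n,np.round(onplane('top',uv[0]/3.7+200-.37,uv[1]/3.7+180-.37,z),4))
for uv in [(96,75),(388,73),(420,493),(117,495)]:
    print('rim',np.round(onplane('top',uv[0]/3.5+390-.36,uv[1]/3.5+170-.36,.085),4))
# case rim points from depth
m=(abs(W[...,2]-.085)<.006)&(W[...,1]<-.1)&(W[...,0]>.38)&(W[...,0]<.75)&(W[...,1]>-.4)
P=W[m]; print(P[:,:2].min(0),P[:,:2].max(0))
# cover points
for n,lo,hi in [('Y',-.2,-.09),('Wt',-.47,-.36)]:
    m=(W[...,2]>.1)&(W[...,1]>lo)&(W[...,1]<hi)&(W[...,0]>.45)&(W[...,0]<.68)
    P=W[m]; A=np.c_[P[:,0],P[:,2],np.ones(len(P))]; s,*_=np.linalg.lstsq(A,P[:,1],rcond=None); print(n,len(P),s,'z max',P[:,2].max(),'y at z=.085,x=.56',s@[.56,.085,1])
E
```

```text
slide 745 z 0.062 c 466.4 59.3 size 45.8 83.6 ang 88.5
slide 672 z 0.061 c 469.0 59.6 size 47.7 85.5 ang 89.5
lamp 537 z 0.062 c 666.4 55.8 size 49.8 60.3 ang 82.6
lamp 734 z 0.061 c 668.7 56.5 size 50.6 61.7 ang 83.2
jar 393 z 0.063 c 563.1 40.0 size 48.7 50.1 ang 89.6
jar 441 z 0.062 c 566.8 40.3 size 50.8 49.7 ang 28.3
orange 137 z 0.079 c 480.1 247.6 size 42.6 15.4 ang 73.7
orange 177 z 0.077 c 484.1 247.2 size 40.0 16.4 ang 76.5
green 139 z 0.079 c 430.3 261.5 size 42.5 15.8 ang 73.2
green 173 z 0.076 c 433.8 261.6 size 41.4 18.5 ang 82.9
oL [0.6643 0.2273 0.01  ]
oR [0.6504 0.169  0.01  ]
rL [0.3997 0.3016 0.034 ]
rR [0.3831 0.2388 0.034 ]
g0 [0.6558 0.2149 0.01  ]
g1 [0.6498 0.1868 0.01  ]
g2 [0.6083 0.2256 0.01  ]
g3 [0.6024 0.1971 0.01  ]
rim [ 0.6976 -0.1614  0.085 ]
rim [ 0.7049 -0.356   0.085 ]
rim [ 0.4304 -0.3625  0.085 ]
rim [ 0.4243 -0.1705  0.085 ]
[ 0.38920407 -0.37411873] [ 0.71136854 -0.155288  ]
Y 1045 [ 0.04000903  0.48829522 -0.2295114 ] z max 0.1743608069676632 y at z=.085,x=.56 -0.16560125351271815
Wt 3753 [ 0.04003606 -0.73037113 -0.32010428] z max 0.165181824363758 y at z=.085,x=.56 -0.3597656336027124
```

play_rows:
  commands:
    - {"turn": -8.5}
    - {"turn": -8.5}
    - {"turn": -8.5}
    - {"turn": -8.5}
    - {"turn": -8.5}
    - {"turn": -8.2, "jaw": 36}
  force: 60

```text
validation failed for argument at $.co...
```

```bash
cat >> h.py <<'E'
def to(x,y,z,yaw=None,via=None):
    s=ctrl.read_state(); R=np.array(s['tool_rot']); p=np.array(s['tool_pos'])
    d=R.T@(np.array([x,y,z])-p)*1000
    a=np.degrees(np.arctan2(R[1,0],R[0,0]))
    n=int(np.ceil(np.max(np.abs(d))/50)); 
    print('t',round(s['time_s'],2),'tcp',np.round(p,4),'w',round(s['width'],4),'F',np.round(s['wrist_force'],1),'yaw',round(a,2),'tilt',np.round(R[:2,2],3),'q',np.round(s['joints'],2))
    print('tool d',np.round(d,1),'rows',n,'each',np.round(d/max(n,1),1), '' if yaw is None else 'turn %.2f'%(((-(yaw-a))+180)%360-180))
def railpt(s,l=0): 
    a=np.radians(-15.2); return np.array([.524,.234])+s*np.array([np.cos(a),np.sin(a)])+l*np.array([-np.sin(a),np.cos(a)])
def casept(x,y):
    a=np.radians(2.); return np.array([.565,-.2625])+x*np.array([np.cos(a),np.sin(a)])+y*np.array([-np.sin(a),np.cos(a)])
E
python3 -c "
from h import *
to(.45,-.1,.25,-15.2)
print(railpt(-.045),railpt(.112))"
```

```text
t 2.2 tcp [ 0.2649 -0.5935  0.2313] w 0.0858 F [-0.1 -0.4 -0.9] yaw -65.94 tilt [-0.  0.] q [ 1.08  0.54 -0.    1.54  0.    1.07 -0.07]
tool d [-375.2 -370.2  -18.7] rows 8 each [-46.9 -46.3  -2.3] turn -50.74
[0.48057426 0.24579851] [0.63208185 0.20463481]
```

play_rows:
  commands:
    - {"jaw": 36, "x": 0, "y": 0, "z": 0, "turn": -8.5}
    - {"jaw": 36, "x": 0, "y": 0, "z": 0, "turn": -8.5}
    - {"jaw": 36, "x": 0, "y": 0, "z": 0, "turn": -8.5}
    - {"jaw": 36, "x": 0, "y": 0, "z": 0, "turn": -8.5}
    - {"jaw": 36, "x": 0, "y": 0, "z": 0, "turn": -8.5}
    - {"jaw": 36, "x": 0, "y": 0, "z": 0, "turn": -8.2}
  force: 60

```text
time_s: 2.8
tool_pos: [0.265, -0.5935, 0.2313]
tool_rot: [[0.97, -0.245, -0.001], [-0.245, -0.97, -0.0], [-0.001, 0.001, -1.0]]
wrist_force: [0.1, -0.6, 1.2]
width: 0.0362
```

```bash
python3 -c "
from h import *
to(.45,-.1,.25,-15.2)"
```

```text
t 2.8 tcp [ 0.265  -0.5935  0.2313] w 0.0362 F [ 0.1 -0.6  1.2] yaw -14.17 tilt [-0.001 -0.   ] q [ 1.22  0.55 -0.21  1.53  0.12  1.08  0.74]
tool d [  58.5 -523.8  -19. ] rows 11 each [  5.3 -47.6  -1.7] turn 1.03
```

play_rows:
  commands:
    - {"jaw": 36, "x": 6, "y": -48, "z": -2, "turn": 1}
    - {"jaw": 36, "x": 6, "y": -48, "z": -2, "turn": 0}
    - {"jaw": 36, "x": 6, "y": -48, "z": -2, "turn": 0}
    - {"jaw": 36, "x": 6, "y": -48, "z": -2, "turn": 0}
    - {"jaw": 36, "x": 6, "y": -48, "z": -2, "turn": 0}
    - {"jaw": 36, "x": 6, "y": -48, "z": -2, "turn": 0}
    - {"jaw": 36, "x": 6, "y": -48, "z": -2, "turn": 0}
    - {"jaw": 36, "x": 6, "y": -48, "z": -2, "turn": 0}
    - {"jaw": 36, "x": 6, "y": -48, "z": -2, "turn": 0}
    - {"jaw": 36, "x": 6, "y": -48, "z": -2, "turn": 0}

```text
time_s: 3.8
tool_pos: [0.4493, -0.1393, 0.2505]
tool_rot: [[0.962, -0.273, 0.002], [-0.272, -0.962, -0.008], [0.004, 0.008, -1.0]]
wrist_force: [1.6, -0.1, -0.1]
width: 0.0361
```

```bash
python3 -c "
from h import *
to(.4812,.2468,.2,-15.2)"
```

```text
t 3.8 tcp [ 0.4493 -0.1393  0.2505] w 0.0361 F [ 1.6 -0.1 -0.1] yaw -15.81 tilt [ 0.002 -0.008] q [ 0.59  0.24 -0.45  1.96  0.13  0.97 -0.2 ]
tool d [ -74.8 -380.5   47.3] rows 8 each [ -9.3 -47.6   5.9] turn -0.61
```

play_rows:
  commands:
    - {"jaw": 36, "x": -9.3, "y": -47.6, "z": 5, "turn": -0.6}
    - {"jaw": 36, "x": -9.3, "y": -47.6, "z": 5, "turn": 0}
    - {"jaw": 36, "x": -9.3, "y": -47.6, "z": 5, "turn": 0}
    - {"jaw": 36, "x": -9.3, "y": -47.6, "z": 5, "turn": 0}
    - {"jaw": 36, "x": -9.3, "y": -47.6, "z": 5, "turn": 0}
    - {"jaw": 36, "x": -9.3, "y": -47.6, "z": 5, "turn": 0}
    - {"jaw": 36, "x": -9.3, "y": -47.6, "z": 5, "turn": 0}
    - {"jaw": 36, "x": -9.3, "y": -40, "z": 5, "turn": 0}
    - {"jaw": 36, "x": 0, "y": 0, "z": 0, "turn": 0}

```text
time_s: 4.7
tool_pos: [0.4784, 0.2586, 0.21]
tool_rot: [[0.966, -0.257, 0.013], [-0.257, -0.967, -0.004], [0.014, 0.001, -1.0]]
wrist_force: [-0.2, 0.6, 0.4]
width: 0.0363
```

```bash
python3 -c "
from h import *
to(.4812,.2468,.1,-15.2)
im,d=snap('scene','scene2'); cv2.imwrite('pics/s2c.png',cv2.resize(im[100:340,250:570,::-1],None,fx=2.4,fy=2.4))"
```

```text
t 4.7 tcp [0.4784 0.2586 0.21  ] w 0.0363 F [-0.2  0.6  0.4] yaw -14.86 tilt [ 0.013 -0.004] q [-0.12  0.44 -0.6   1.82  0.31  0.96 -1.11]
tool d [  4.2  10.6 110.1] rows 3 each [ 1.4  3.5 36.7] turn 0.34
```

View pics/s2c.png

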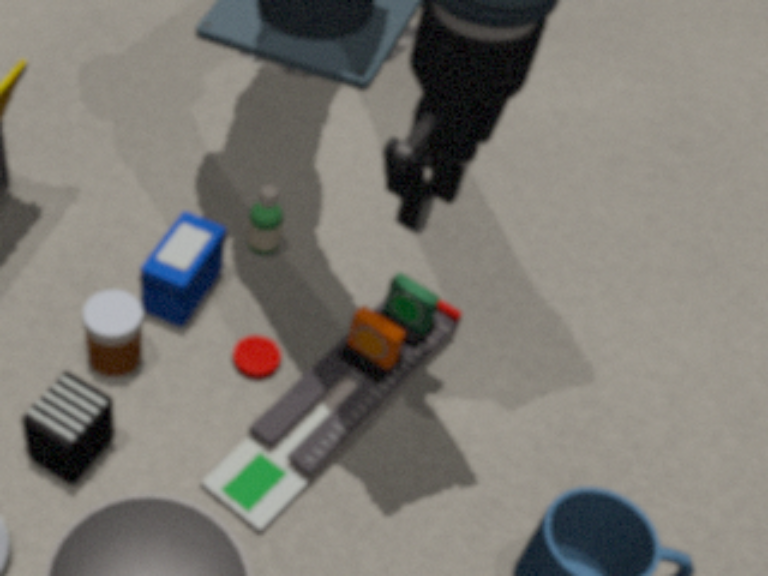

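play_rows:
  commands:
    - {"jaw": 36, "x": 2.5, "y": 6, "z": 30, "turn": 0.3}
    - {"jaw": 36, "x": 1, "y": 4, "z": 30, "turn": 0}
    - {"jaw": 36, "x": 1, "y": 2, "z": 25, "turn": 0}
    - {"jaw": 36, "x": 0, "y": 0, "z": 0, "turn": 0}

```text
time_s: 5.15
tool_pos: [0.484, 0.2369, 0.124]
tool_rot: [[0.963, -0.269, 0.017], [-0.269, -0.963, -0.009], [0.019, 0.004, -1.0]]
wrist_force: [-0.3, -0.4, 0.2]
width: 0.036
```

```bash
python3 -c "
from h import *
to(.4812,.2468,.05,-15.2)"
```

```text
t 5.15 tcp [0.484  0.2369 0.124 ] w 0.036 F [-0.3 -0.4  0.2] yaw -15.59 tilt [ 0.017 -0.009] q [-0.14  0.55 -0.53  1.9   0.41  0.79 -1.17]
tool d [-6.7 -9.1 73.8] rows 2 each [-3.4 -4.5 36.9] turn -0.39
```

play_rows:
  commands:
    - {"jaw": 36, "x": -3, "y": -4, "z": 0, "turn": -0.3}
    - {"jaw": 36, "x": 0, "y": 0, "z": 0, "turn": 0}
    - {"jaw": 36, "x": 0, "y": 0, "z": 0, "turn": 0}

```text
time_s: 5.45
tool_pos: [0.4839, 0.2407, 0.1269]
tool_rot: [[0.964, -0.266, 0.02], [-0.266, -0.964, -0.009], [0.022, 0.003, -1.0]]
wrist_force: [0.2, 0.6, 0.3]
width: 0.0357
```

```bash
python3 -c "
from h import *
to(.4812,.2468,.05,-15.2)"
```

```text
t 5.45 tcp [0.4839 0.2407 0.1269] w 0.0357 F [0.2 0.6 0.3] yaw -15.43 tilt [ 0.02  -0.009] q [-0.14  0.55 -0.53  1.9   0.41  0.79 -1.17]
tool d [-5.9 -5.4 76.7] rows 2 each [-3.  -2.7 38.4] turn -0.23
```

play_rows:
  commands:
    - {"jaw": 36, "x": -4, "y": -3, "z": 25, "turn": 0}
    - {"jaw": 36, "x": -2, "y": -2, "z": 25, "turn": 0}
    - {"jaw": 36, "x": 0, "y": 0, "z": 18, "turn": 0}
    - {"jaw": 36, "x": 0, "y": 0, "z": 0, "turn": 0}

```text
time_s: 5.85
tool_pos: [0.4854, 0.2491, 0.0624]
tool_rot: [[0.963, -0.267, 0.03], [-0.267, -0.964, -0.004], [0.03, -0.004, -1.0]]
wrist_force: [-0.6, -0.4, -0.3]
width: 0.0358
```

```bash
python3 -c "
from h import *
to(.4812,.2468,.05,-15.2)
im,d=snap('scene','scene3'); cv2.imwrite('pics/s3c.png',cv2.resize(im[180:300,350:510,::-1],None,fx=4.5,fy=4.5))"
```

```text
t 5.85 tcp [0.4854 0.2491 0.0624] w 0.0358 F [-0.6 -0.4 -0.3] yaw -15.49 tilt [ 0.03  -0.004] q [-0.21  0.65 -0.47  1.92  0.49  0.66 -1.26]
tool d [-3.8  3.4 12.3] rows 1 each [-3.8  3.4 12.3] turn -0.29
```

View pics/s3c.png

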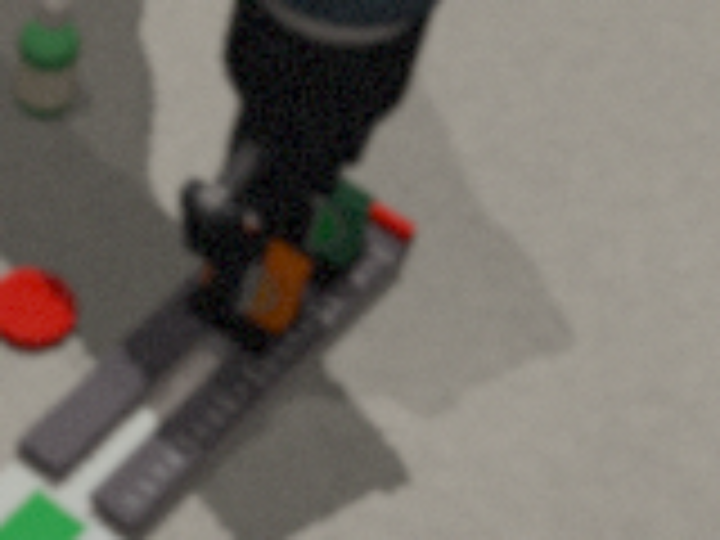

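play_rows:
  commands:
    - {"jaw": 36, "x": -3, "y": 2, "z": 10, "turn": 0}
    - {"jaw": 36, "x": 0, "y": 0, "z": 0, "turn": 0}
    - {"jaw": 8, "x": 0, "y": 0, "z": 0, "turn": 0}
    - {"jaw": 8, "x": 0, "y": 0, "z": 0, "turn": 0}
    - {"jaw": 8, "x": 0, "y": 0, "z": 0, "turn": 0}
    - {"jaw": 8, "x": 0, "y": 0, "z": 0, "turn": 0}
  force: 40

```text
time_s: 6.5
tool_pos: [0.4853, 0.2497, 0.0571]
tool_rot: [[0.963, -0.267, 0.038], [-0.268, -0.964, -0.0], [0.036, -0.01, -0.999]]
wrist_force: [-0.8, -0.6, -1.4]
width: 0.0136
```

```bash
python3 -c "
from h import *
to(*railpt(.114),.05,-15.2)
im,d=snap('scene','scene4'); cv2.imwrite('pics/s4c.png',cv2.resize(im[180:300,350:510,::-1],None,fx=4.5,fy=4.5))"
```

```text
t 6.5 tcp [0.4853 0.2497 0.0571] w 0.0136 F [-0.8 -0.6 -1.4] yaw -15.54 tilt [ 0.038 -0.   ] q [-0.22  0.65 -0.46  1.93  0.51  0.64 -1.27]
tool d [155.2   4.2  12.7] rows 4 each [38.8  1.1  3.2] turn -0.34
```

View pics/s4c.png

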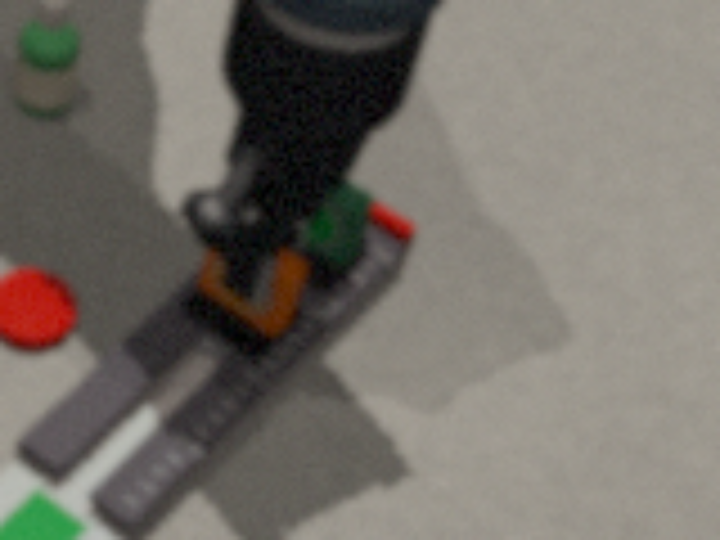

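play_rows:
  commands:
    - {"jaw": 30, "x": 0, "y": 0, "z": 0, "turn": 0}
    - {"jaw": 30, "x": 0, "y": 2, "z": 12, "turn": 0}
    - {"jaw": 8, "x": 0, "y": 0, "z": 0, "turn": 0}
    - {"jaw": 8, "x": 0, "y": 0, "z": 0, "turn": 0}
    - {"jaw": 8, "x": 0, "y": 0, "z": 0, "turn": 0}

```text
time_s: 7.05
tool_pos: [0.4859, 0.2481, 0.0449]
tool_rot: [[0.963, -0.268, 0.039], [-0.268, -0.963, 0.0], [0.038, -0.011, -0.999]]
wrist_force: [-0.7, -1.0, 1.3]
width: 0.0134
```

```bash
python3 -c "
from h import *
to(*railpt(.114),.05,-15.2)"
```

```text
t 7.05 tcp [0.4859 0.2481 0.0449] w 0.0134 F [-0.7 -1.   1.3] yaw -15.54 tilt [0.039 0.   ] q [-0.22  0.67 -0.45  1.94  0.52  0.62 -1.28]
tool d [154.6   2.7   0.7] rows 4 each [38.6  0.7  0.2] turn -0.34
```

play_rows:
  commands:
    - {"jaw": 8, "x": 12, "y": 0.2, "z": 0.5, "turn": 0}
    - {"jaw": 8, "x": 12, "y": 0.2, "z": 0.5, "turn": 0}
    - {"jaw": 8, "x": 12, "y": 0.2, "z": 0.5, "turn": 0}
    - {"jaw": 8, "x": 12, "y": 0.2, "z": 0.5, "turn": 0}

```text
time_s: 7.45
tool_pos: [0.5342, 0.235, 0.0449]
tool_rot: [[0.963, -0.265, 0.038], [-0.265, -0.964, 0.001], [0.036, -0.011, -0.999]]
wrist_force: [-1.4, 1.0, 3.2]
width: 0.0137
```

```bash
python3 -c "
from h import *
to(*railpt(.114),.045,-15.2)"
```

```text
t 7.45 tcp [0.5342 0.235  0.0449] w 0.0137 F [-1.4  1.   3.2] yaw -15.4 tilt [0.038 0.001] q [-0.17  0.72 -0.45  1.84  0.51  0.67 -1.19]
tool d [104.4   3.3   3.7] rows 3 each [34.8  1.1  1.2] turn -0.20
```

play_rows:
  commands:
    - {"jaw": 8, "x": 17, "y": 0.4, "z": 0.6, "turn": 0}
    - {"jaw": 8, "x": 17, "y": 0.4, "z": 0.6, "turn": 0}
    - {"jaw": 8, "x": 17, "y": 0.4, "z": 0.6, "turn": 0}
    - {"jaw": 8, "x": 17, "y": 0.4, "z": 0.6, "turn": 0}
    - {"jaw": 8, "x": 17, "y": 0.4, "z": 0.6, "turn": 0}
    - {"jaw": 8, "x": 15, "y": 0.4, "z": 0.6, "turn": 0}

```text
time_s: 8.05
tool_pos: [0.6389, 0.2021, 0.0449]
tool_rot: [[0.962, -0.269, 0.038], [-0.269, -0.963, 0.002], [0.036, -0.013, -0.999]]
wrist_force: [-2.7, 0.6, 4.4]
width: 0.0136
```

```bash
python3 -c "
from h import *
to(*railpt(.114),.045,-15.2)
im,d=snap('scene','scene5'); cv2.imwrite('pics/s5c.png',cv2.resize(im[200:340,300:480,::-1],None,fx=4,fy=4))"
```

```text
t 8.05 tcp [0.6389 0.2021 0.0449] w 0.0136 F [-2.7  0.6  4.4] yaw -15.63 tilt [0.038 0.002] q [-0.07  0.83 -0.46  1.6   0.49  0.79 -1.02]
tool d [-5.2 -0.6 -0.2] rows 1 each [-5.2 -0.6 -0.2] turn -0.43
```

View pics/s5c.png

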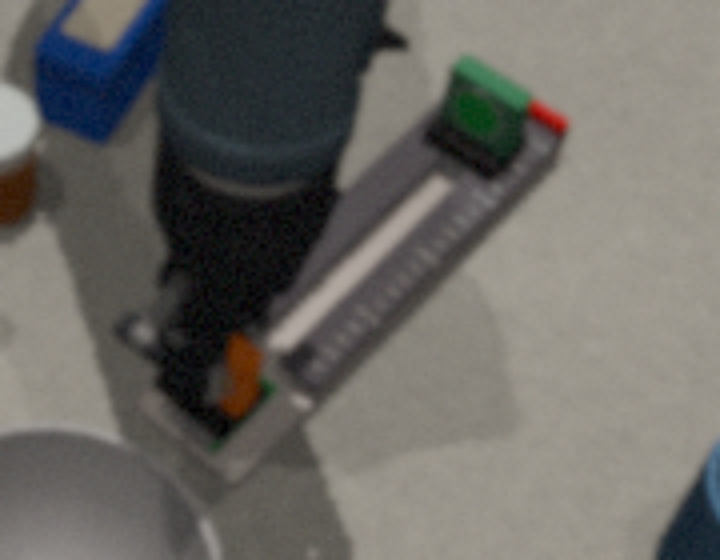

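play_rows:
  commands:
    - {"jaw": 8, "x": 0.4, "y": 0, "z": -10, "turn": 0}
    - {"jaw": 8, "x": 1, "y": 0, "z": -25, "turn": 0}
    - {"jaw": 8, "x": 1.6, "y": 0, "z": -40, "turn": 0}
    - {"jaw": 8, "x": 1.6, "y": 0, "z": -40, "turn": 0}
    - {"jaw": 8, "x": 1.6, "y": 0, "z": -40, "turn": 0}
    - {"jaw": 8, "x": 0, "y": 0, "z": 0, "turn": 0}

```text
time_s: 8.7
tool_pos: [0.6394, 0.1941, 0.203]
tool_rot: [[0.961, -0.273, 0.033], [-0.273, -0.962, -0.003], [0.033, -0.006, -0.999]]
wrist_force: [0.6, 1.2, -1.0]
width: 0.013
```

```bash
python3 -c "
from h import *
to(*casept(.03,.05),.24,2)
im,d=snap('scene','scene6')"
```

```text
t 8.7 tcp [0.6394 0.1941 0.203 ] w 0.013 F [ 0.6  1.2 -1. ] yaw -15.87 tilt [ 0.033 -0.003] q [-0.01  0.64 -0.54  1.52  0.38  1.06 -0.92]
tool d [ 67.7 402.5 -37.2] rows 9 each [ 7.5 44.7 -4.1] turn -17.87
```

View pics/scene6.png

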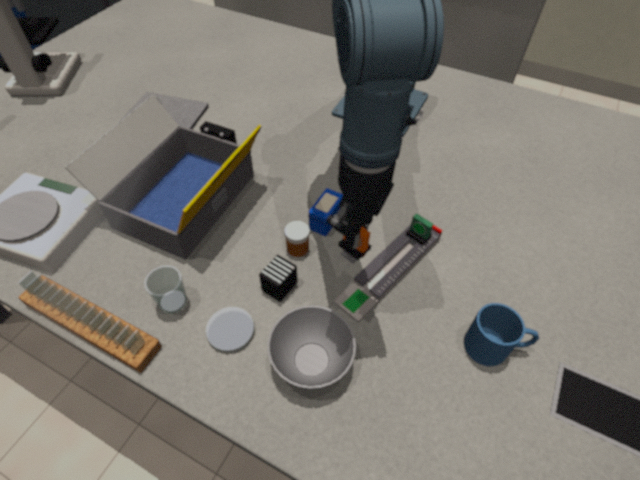

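play_rows:
  commands:
    - {"jaw": 8, "x": 0, "y": 0, "z": -30, "turn": 0}
    - {"jaw": 8, "x": 0, "y": 0, "z": -25, "turn": -6}
    - {"jaw": 8, "x": 0, "y": 0, "z": 0, "turn": -6}
    - {"jaw": 8, "x": 0, "y": 0, "z": 0, "turn": -6}
    - {"jaw": 8, "x": 0, "y": 0, "z": 0, "turn": 0}

```text
time_s: 9.25
tool_pos: [0.6305, 0.1903, 0.2491]
tool_rot: [[0.999, 0.05, 0.016], [0.05, -0.999, -0.013], [0.015, 0.013, -1.0]]
wrist_force: [-0.0, -0.2, -2.0]
width: 0.0135
```

```bash
python3 -c "
from h import *
to(*casept(.09,.045),.255,2)"
```

```text
t 9.25 tcp [0.6305 0.1903 0.2491] w 0.0135 F [-0.  -0.2 -2. ] yaw 2.87 tilt [ 0.016 -0.013] q [ 0.04  0.61 -0.63  1.48  0.39  1.17 -0.6 ]
tool d [ 2.600e+00  4.054e+02 -4.000e-01] rows 9 each [ 0.3 45.  -0. ] turn 0.87
```

play_rows:
  commands:
    - {"jaw": 8, "x": 0, "y": 40, "z": 0, "turn": 0.8}
    - {"jaw": 8, "x": 0, "y": 40, "z": 0, "turn": 0}
    - {"jaw": 8, "x": 0, "y": 40, "z": 0, "turn": 0}
    - {"jaw": 8, "x": 0, "y": 40, "z": 0, "turn": 0}
    - {"jaw": 8, "x": 0, "y": 40, "z": 0, "turn": 0}
    - {"jaw": 8, "x": 0, "y": 40, "z": 0, "turn": 0}
    - {"jaw": 8, "x": 0, "y": 40, "z": 0, "turn": 0}
    - {"jaw": 8, "x": 0, "y": 40, "z": 0, "turn": 0}
    - {"jaw": 8, "x": 0, "y": 40, "z": 0, "turn": 0}
    - {"jaw": 8, "x": 0, "y": 30, "z": 0, "turn": 0}

```text
time_s: 10.25
tool_pos: [0.6311, -0.2074, 0.2375]
tool_rot: [[1.0, 0.019, -0.01], [0.018, -1.0, -0.009], [-0.01, 0.009, -1.0]]
wrist_force: [0.9, -0.3, -2.8]
width: 0.0133
```

```bash
python3 -c "
from h import *
to(*casept(.09,.045),.10,2)"
```

```text
t 10.25 tcp [ 0.6311 -0.2074  0.2375] w 0.0133 F [ 0.9 -0.3 -2.8] yaw 1.05 tilt [-0.01  -0.009] q [ 0.61  0.63 -0.57  1.46  0.36  1.17  0.  ]
tool d [ 23.6   6.1 137.4] rows 3 each [ 7.9  2.  45.8] turn -0.95
```

play_rows:
  commands:
    - {"jaw": 8, "x": 11, "y": 3, "z": 0, "turn": -0.9}
    - {"jaw": 8, "x": 9, "y": 0, "z": 35, "turn": 0}
    - {"jaw": 8, "x": 2, "y": 0, "z": 40, "turn": 0}
    - {"jaw": 8, "x": 0, "y": 0, "z": 40, "turn": 0}
    - {"jaw": 8, "x": 0, "y": 0, "z": 20, "turn": 0}
    - {"jaw": 8, "x": 0, "y": 0, "z": 0, "turn": 0}

```text
time_s: 10.85
tool_pos: [0.6445, -0.222, 0.0892]
tool_rot: [[1.0, 0.005, -0.023], [0.004, -1.0, -0.012], [-0.023, 0.012, -1.0]]
wrist_force: [-0.5, -0.0, -1.5]
width: 0.0134
```

```bash
python3 -c "
from h import *
to(*casept(.09,.045),.055,2)
snap('top','top7'); im,d=snap('scene','scene7')
cv2.imwrite('pics/s7c.png',cv2.resize(im[80:280,50:310,::-1],None,fx=3,fy=3))"
```

```text
t 10.85 tcp [ 0.6445 -0.222   0.0892] w 0.0134 F [-0.5 -0.  -1.5] yaw 0.25 tilt [-0.023 -0.012] q [ 0.57  0.82 -0.5   1.5   0.46  0.97 -0.06]
tool d [ 9.7 -7.9 33.9] rows 1 each [ 9.7 -7.9 33.9] turn -1.75
```

View pics/s7c.png

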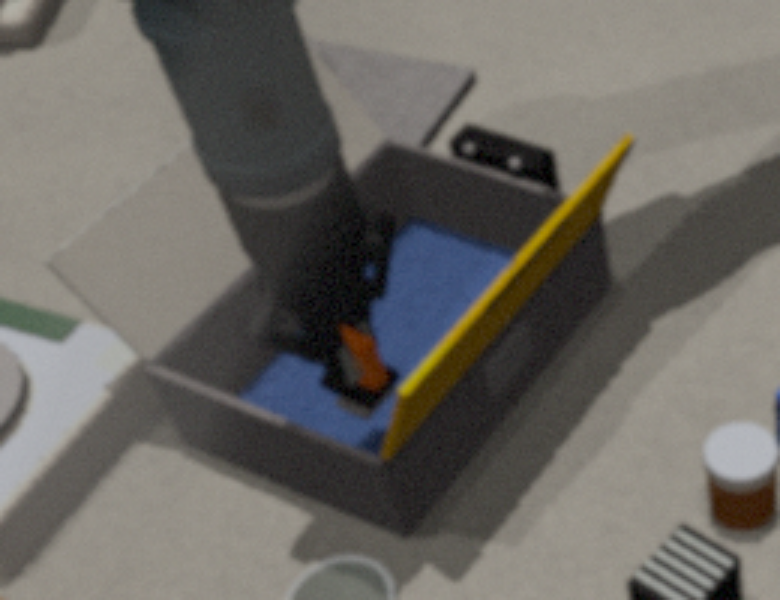

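play_rows:
  commands:
    - {"jaw": 8, "x": 8, "y": -5, "z": 12, "turn": -1.7}
    - {"jaw": 8, "x": 3, "y": -2, "z": 14, "turn": 0}
    - {"jaw": 8, "x": 0, "y": 0, "z": 7, "turn": 0}
    - {"jaw": 8, "x": 0, "y": 0, "z": 0, "turn": 0}

```text
time_s: 11.35
tool_pos: [0.6613, -0.2148, 0.0612]
tool_rot: [[0.999, 0.036, -0.011], [0.036, -0.999, -0.015], [-0.012, 0.014, -1.0]]
wrist_force: [0.3, 0.6, -2.2]
width: 0.0138
```

```bash
python3 -c "
from h import *
to(*casept(.09,.045),.041,2)
"
```

```text
t 11.35 tcp [ 0.6613 -0.2148  0.0612] w 0.0138 F [ 0.3  0.6 -2.2] yaw 2.07 tilt [-0.011 -0.015] q [ 0.54  0.87 -0.49  1.47  0.48  0.93 -0.06]
tool d [-7.7 -1.  20.2] rows 1 each [-7.7 -1.  20.2] turn 0.07
```

play_rows:
  commands:
    - {"jaw": 8, "x": -4, "y": 0, "z": 8, "turn": 0}
    - {"jaw": 8, "x": -2, "y": 0, "z": 5, "turn": 0}
    - {"jaw": 8, "x": 0, "y": 0, "z": 3, "turn": 0}
    - {"jaw": 8, "x": 0, "y": 0, "z": 2, "turn": 0}

```text
time_s: 11.75
tool_pos: [0.6548, -0.2159, 0.0427]
tool_rot: [[0.999, 0.036, -0.01], [0.035, -0.999, -0.016], [-0.011, 0.015, -1.0]]
wrist_force: [-0.2, -0.1, -1.4]
width: 0.0138
```

```bash
python3 -c "
from h import *
to(*casept(.09,.045),.041,2)
"
```

```text
t 11.75 tcp [ 0.6548 -0.2159  0.0427] w 0.0138 F [-0.2 -0.1 -1.4] yaw 2.03 tilt [-0.01  -0.016] q [ 0.55  0.88 -0.48  1.5   0.5   0.89 -0.07]
tool d [-1.4 -1.5  1.7] rows 1 each [-1.4 -1.5  1.7] turn 0.03
```

Lower until touch, then release with limited opening and rise.

play_rows:
  commands:
    - {"jaw": 8, "x": 0, "y": 0, "z": 2, "turn": 0}
    - {"jaw": 8, "x": 0, "y": 0, "z": 2, "turn": 0}
    - {"jaw": 8, "x": 0, "y": 0, "z": 0, "turn": 0}

```text
time_s: 12.05
tool_pos: [0.6553, -0.2162, 0.0417]
tool_rot: [[0.999, 0.035, -0.01], [0.035, -0.999, -0.017], [-0.01, 0.016, -1.0]]
wrist_force: [0.1, -0.2, -1.9]
width: 0.0134
```

```bash
python3 -c "
from h import *
to(*casept(.09,.045),.041,2)
"
```

```text
t 12.05 tcp [ 0.6553 -0.2162  0.0417] w 0.0134 F [ 0.1 -0.2 -1.9] yaw 1.98 tilt [-0.01  -0.017] q [ 0.54  0.88 -0.48  1.5   0.5   0.89 -0.07]
tool d [-1.9 -1.9  0.6] rows 1 each [-1.9 -1.9  0.6] turn -0.02
```

play_rows:
  commands:
    - {"jaw": 8, "x": 0, "y": 0, "z": 4, "turn": 0}
    - {"jaw": 8, "x": 0, "y": 0, "z": 3, "turn": 0}

```text
time_s: 12.25
tool_pos: [0.656, -0.2166, 0.0407]
tool_rot: [[0.999, 0.034, -0.01], [0.033, -0.999, -0.018], [-0.011, 0.018, -1.0]]
wrist_force: [-12.3, 3.0, 24.8]
width: 0.0134
```

```bash
python3 -c "
from h import *
to(*casept(.09,.045),.041,2)
"
```

```text
t 12.25 tcp [ 0.656  -0.2166  0.0407] w 0.0134 F [-12.3   3.   24.8] yaw 1.92 tilt [-0.01  -0.018] q [ 0.54  0.88 -0.47  1.49  0.5   0.89 -0.07]
tool d [-2.6 -2.3 -0.3] rows 1 each [-2.6 -2.3 -0.3] turn -0.08
```

Touching (25 N). Release.

play_rows:
  commands:
    - {"jaw": 8, "x": 0, "y": 0, "z": -1, "turn": 0}
    - {"jaw": 34, "x": 0, "y": 0, "z": 0, "turn": 0}
    - {"jaw": 34, "x": 0, "y": 0, "z": 0, "turn": 0}
    - {"jaw": 34, "x": 0, "y": 0, "z": 0, "turn": 0}

```text
time_s: 12.65
tool_pos: [0.6575, -0.2169, 0.043]
tool_rot: [[0.999, 0.034, -0.007], [0.033, -0.999, -0.019], [-0.007, 0.019, -1.0]]
wrist_force: [-0.5, -0.3, -0.4]
width: 0.0342
```

play_rows:
  commands:
    - {"jaw": 34, "x": 0, "y": 0, "z": -15, "turn": 0}
    - {"jaw": 34, "x": 0, "y": 0, "z": -30, "turn": 0}
    - {"jaw": 34, "x": 0, "y": 0, "z": -45, "turn": 0}
    - {"jaw": 34, "x": 0, "y": 0, "z": -45, "turn": 0}
    - {"jaw": 34, "x": 0, "y": 0, "z": -45, "turn": 0}
    - {"jaw": 34, "x": 0, "y": 0, "z": 0, "turn": 0}

```text
time_s: 13.25
tool_pos: [0.6587, -0.2126, 0.2321]
tool_rot: [[0.999, 0.034, -0.008], [0.034, -0.999, -0.018], [-0.008, 0.017, -1.0]]
wrist_force: [0.5, 0.6, 0.4]
width: 0.0339
```

```bash
python3 -c "
from h import *
print(railpt(-.094))
to(.431,.2605,.23,-15.2)
im,d=snap('top','top8'); cv2.imwrite('pics/t8c.png',cv2.resize(im[130:350,200:560,::-1],None,fx=2.2,fy=2.2))"
```

```text
[0.43328845 0.25864578]
t 13.25 tcp [ 0.6587 -0.2126  0.2321] w 0.0339 F [0.5 0.6 0.4] yaw 1.96 tilt [-0.008 -0.018] q [ 0.58  0.68 -0.56  1.38  0.38  1.19  0.01]
tool d [-211.3 -480.6   -4.5] rows 10 each [-21.1 -48.1  -0.5] turn 17.16
```

View pics/t8c.png

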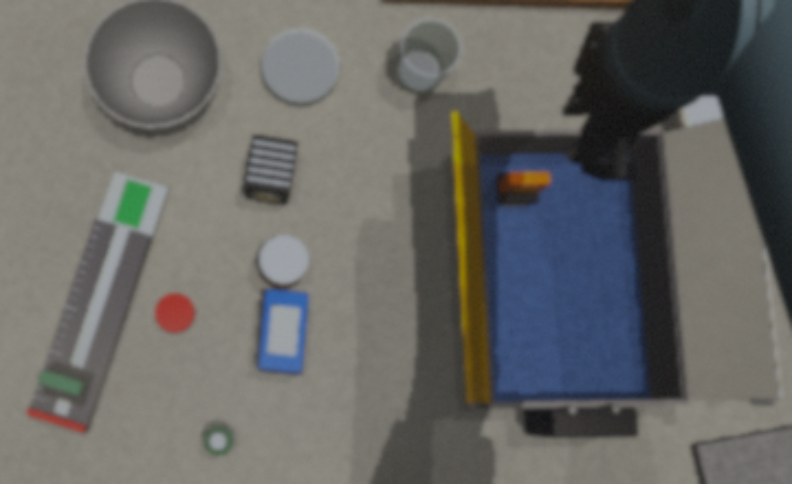

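play_rows:
  commands:
    - {"jaw": 34, "x": -20, "y": -20, "z": 0, "turn": 5.7}
    - {"jaw": 34, "x": -20, "y": -40, "z": 0, "turn": 5.7}
    - {"jaw": 34, "x": -20, "y": -40, "z": 0, "turn": 5.7}
    - {"jaw": 34, "x": -20, "y": -40, "z": 0, "turn": 0}

```text
time_s: 13.7
tool_pos: [0.5949, -0.0711, 0.2244]
tool_rot: [[0.958, -0.287, -0.014], [-0.287, -0.958, -0.021], [-0.008, 0.024, -1.0]]
wrist_force: [0.6, 0.6, -0.0]
width: 0.0339
```

```bash
python3 -c "
from h import *
to(.431,.2605,.2,-15.2)"
```

```text
t 13.7 tcp [ 0.5949 -0.0711  0.2244] w 0.0339 F [ 0.6  0.6 -0. ] yaw -16.69 tilt [-0.014 -0.021] q [ 0.42  0.52 -0.53  1.65  0.32  1.07 -0.51]
tool d [-252.  -271.1   19.9] rows 6 each [-42.  -45.2   3.3] turn -1.49
```

play_rows:
  commands:
    - {"jaw": 34, "x": -33, "y": -35, "z": 2, "turn": -1.4}
    - {"jaw": 34, "x": -33, "y": -35, "z": 2, "turn": 0}
    - {"jaw": 34, "x": -33, "y": -35, "z": 2, "turn": 0}
    - {"jaw": 34, "x": -33, "y": -35, "z": 2, "turn": 0}
    - {"jaw": 34, "x": -33, "y": -35, "z": 2, "turn": 0}
    - {"jaw": 34, "x": -33, "y": -35, "z": 2, "turn": 0}
    - {"jaw": 34, "x": -30, "y": -25, "z": 2, "turn": 0}
    - {"jaw": 34, "x": 0, "y": 0, "z": 0, "turn": 0}
    - {"jaw": 34, "x": 0, "y": 0, "z": 0, "turn": 0}

```text
time_s: 14.6
tool_pos: [0.4221, 0.2305, 0.2023]
tool_rot: [[0.968, -0.251, -0.023], [-0.252, -0.968, -0.021], [-0.017, 0.026, -1.0]]
wrist_force: [0.7, 0.3, -1.4]
width: 0.0342
```

```bash
python3 -c "
from h import *
to(.431,.2605,.1,-15.2)"
```

```text
t 14.6 tcp [0.4221 0.2305 0.2023] w 0.0342 F [ 0.7  0.3 -1.4] yaw -14.58 tilt [-0.023 -0.021] q [-0.04  0.38 -0.67  1.95  0.3   0.94 -1.12]
tool d [  2.8 -33.9 101.4] rows 3 each [  0.9 -11.3  33.8] turn 0.62
```

play_rows:
  commands:
    - {"jaw": 34, "x": 2, "y": -14, "z": 10, "turn": 0.5}
    - {"jaw": 34, "x": 2, "y": -12, "z": 30, "turn": 0}
    - {"jaw": 34, "x": 0, "y": -6, "z": 30, "turn": 0}
    - {"jaw": 34, "x": 0, "y": 0, "z": 15, "turn": 0}
    - {"jaw": 34, "x": 0, "y": 0, "z": 0, "turn": 0}

```text
time_s: 15.1
tool_pos: [0.4366, 0.2531, 0.1124]
tool_rot: [[0.963, -0.269, -0.022], [-0.27, -0.963, -0.024], [-0.015, 0.029, -0.999]]
wrist_force: [-0.2, -1.5, 0.5]
width: 0.0342
```

```bash
python3 -c "
from h import *
to(.431,.2605,.045,-15.2)"
```

```text
t 15.1 tcp [0.4366 0.2531 0.1124] w 0.0342 F [-0.2 -1.5  0.5] yaw -15.64 tilt [-0.022 -0.024] q [-0.16  0.56 -0.59  1.96  0.43  0.79 -1.27]
tool d [-6.3 -7.6 67.4] rows 2 each [-3.2 -3.8 33.7] turn -0.44
```

play_rows:
  commands:
    - {"jaw": 34, "x": -5, "y": -6, "z": 3, "turn": -0.4}
    - {"jaw": 34, "x": 0, "y": -1, "z": 15, "turn": 0}
    - {"jaw": 34, "x": 0, "y": 0, "z": 15, "turn": 0}
    - {"jaw": 34, "x": 0, "y": 0, "z": 10, "turn": 0}
    - {"jaw": 34, "x": 0, "y": 0, "z": 0, "turn": 0}

```text
time_s: 15.6
tool_pos: [0.4347, 0.2589, 0.0673]
tool_rot: [[0.964, -0.266, -0.02], [-0.266, -0.964, -0.024], [-0.013, 0.029, -1.0]]
wrist_force: [-0.2, -0.8, 0.0]
width: 0.0343
```

```bash
python3 -c "
from h import *
to(.431,.2605,.045,-15.2)"
```

```text
t 15.6 tcp [0.4347 0.2589 0.0673] w 0.0343 F [-0.2 -0.8  0. ] yaw -15.44 tilt [-0.02  -0.024] q [-0.21  0.63 -0.54  1.97  0.5   0.71 -1.33]
tool d [-3.7 -1.2 22.4] rows 1 each [-3.7 -1.2 22.4] turn -0.24
```

play_rows:
  commands:
    - {"jaw": 34, "x": -4, "y": -1, "z": 12, "turn": 0}
    - {"jaw": 34, "x": 0, "y": 0, "z": 12, "turn": 0}
    - {"jaw": 34, "x": 0, "y": 0, "z": 0, "turn": 0}
    - {"jaw": 8, "x": 0, "y": 0, "z": 0, "turn": 0}
    - {"jaw": 8, "x": 0, "y": 0, "z": 0, "turn": 0}
    - {"jaw": 8, "x": 0, "y": 0, "z": 0, "turn": 0}
    - {"jaw": 8, "x": 0, "y": 0, "z": 0, "turn": 0}

```text
time_s: 16.3
tool_pos: [0.4306, 0.2608, 0.0417]
tool_rot: [[0.964, -0.266, -0.019], [-0.266, -0.964, -0.024], [-0.012, 0.028, -1.0]]
wrist_force: [-0.6, -0.1, -1.9]
width: 0.0137
```

```bash
python3 -c "
from h import *
s=ctrl.read_state()
to(*railpt(.114),s['tool_pos'][2],-15.2)"
```

```text
t 16.3 tcp [0.4306 0.2608 0.0417] w 0.0137 F [-0.6 -0.1 -1.9] yaw -15.43 tilt [-0.019 -0.024] q [-0.24  0.67 -0.51  1.99  0.53  0.66 -1.37]
tool d [211.1   0.6  -2.6] rows 5 each [42.2  0.1 -0.5] turn -0.23
```

play_rows:
  commands:
    - {"jaw": 8, "x": 10, "y": 0, "z": 0, "turn": 0}
    - {"jaw": 8, "x": 14, "y": 0, "z": 0, "turn": 0}
    - {"jaw": 8, "x": 14, "y": 0, "z": 0, "turn": 0}
    - {"jaw": 8, "x": 14, "y": 0, "z": 0, "turn": 0}
    - {"jaw": 8, "x": 14, "y": 0, "z": 0, "turn": 0}
    - {"jaw": 8, "x": 14, "y": 0, "z": 0, "turn": 0}

```text
time_s: 16.9
tool_pos: [0.5146, 0.2375, 0.0413]
tool_rot: [[0.964, -0.266, -0.018], [-0.266, -0.964, -0.023], [-0.012, 0.027, -1.0]]
wrist_force: [-1.3, 0.2, 1.2]
width: 0.0137
```

```bash
python3 -c "
from h import *
to(*railpt(.114),.0417,-15.2)"
```

```text
t 16.9 tcp [0.5146 0.2375 0.0413] w 0.0137 F [-1.3  0.2  1.2] yaw -15.45 tilt [-0.018 -0.023] q [-0.14  0.74 -0.51  1.82  0.53  0.74 -1.22]
tool d [124.    0.4  -1.8] rows 3 each [41.3  0.1 -0.6] turn -0.25
```

play_rows:
  commands:
    - {"jaw": 8, "x": 16, "y": 0, "z": -0.2, "turn": 0}
    - {"jaw": 8, "x": 16, "y": 0, "z": -0.2, "turn": 0}
    - {"jaw": 8, "x": 16, "y": 0, "z": -0.2, "turn": 0}
    - {"jaw": 8, "x": 16, "y": 0, "z": -0.2, "turn": 0}
    - {"jaw": 8, "x": 16, "y": 0, "z": -0.2, "turn": 0}
    - {"jaw": 8, "x": 16, "y": 0, "z": -0.2, "turn": 0}
    - {"jaw": 8, "x": 16, "y": 0, "z": -0.2, "turn": 0}
    - {"jaw": 8, "x": 10, "y": 0, "z": -0.2, "turn": 0}

```text
time_s: 17.7
tool_pos: [0.6469, 0.1955, 0.0414]
tool_rot: [[0.961, -0.276, -0.016], [-0.276, -0.961, -0.023], [-0.009, 0.027, -1.0]]
wrist_force: [-0.0, -0.2, -0.1]
width: 0.0133
```

```bash
python3 -c "
from h import *
to(*railpt(.114),.0417,-15.2)
im,d=snap('scene','scene9'); cv2.imwrite('pics/s9c.png',cv2.resize(im[200:340,300:480,::-1],None,fx=4,fy=4))"
```

```text
t 17.7 tcp [0.6469 0.1955 0.0414] w 0.0133 F [-0.  -0.2 -0.1] yaw -16.02 tilt [-0.016 -0.023] q [-0.05  0.88 -0.5   1.52  0.51  0.9  -1.01]
tool d [-14.8  -4.7  -0.3] rows 1 each [-14.8  -4.7  -0.3] turn -0.82
```

View pics/s9c.png

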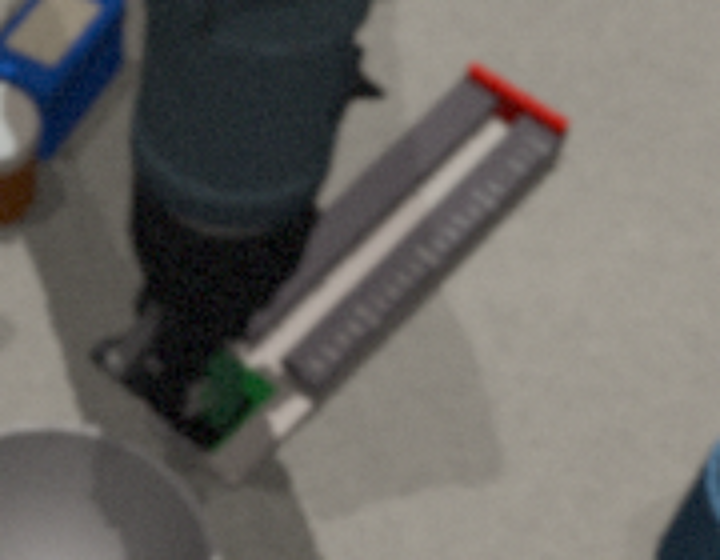

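play_rows:
  commands:
    - {"jaw": 8, "x": 0, "y": 0, "z": -10, "turn": 0}
    - {"jaw": 8, "x": -0.5, "y": 0.5, "z": -25, "turn": 0}
    - {"jaw": 8, "x": -0.5, "y": 1, "z": -40, "turn": 0}
    - {"jaw": 8, "x": -0.5, "y": 1, "z": -40, "turn": 0}
    - {"jaw": 8, "x": -0.5, "y": 1, "z": -40, "turn": 0}
    - {"jaw": 8, "x": 0, "y": 1, "z": -35, "turn": -6}
    - {"jaw": 8, "x": 0, "y": 0, "z": 0, "turn": -6}
    - {"jaw": 8, "x": 0, "y": 0, "z": 0, "turn": -6}
    - {"jaw": 8, "x": 0, "y": 0, "z": 0, "turn": 0}

```text
time_s: 18.65
tool_pos: [0.6427, 0.1973, 0.243]
tool_rot: [[0.999, 0.051, -0.019], [0.05, -0.998, -0.025], [-0.021, 0.024, -1.0]]
wrist_force: [-0.1, 0.8, -2.3]
width: 0.0138
```

```bash
python3 -c "
from h import *
to(*casept(.09,-.045),.255,2)"
```

```text
t 18.65 tcp [0.6427 0.1973 0.243 ] w 0.0138 F [-0.1  0.8 -2.3] yaw 2.89 tilt [-0.019 -0.025] q [ 0.04  0.67 -0.66  1.4   0.43  1.24 -0.62]
tool d [-1.170e+01  5.018e+02  1.000e-01] rows 11 each [-1.1 45.6  0. ] turn 0.89
```

play_rows:
  commands:
    - {"jaw": 8, "x": 0, "y": 46, "z": -1, "turn": 0.8}
    - {"jaw": 8, "x": 0, "y": 48, "z": -1, "turn": 0}
    - {"jaw": 8, "x": 0, "y": 48, "z": -1, "turn": 0}
    - {"jaw": 8, "x": 0, "y": 48, "z": -1, "turn": 0}
    - {"jaw": 8, "x": 0, "y": 48, "z": -1, "turn": 0}
    - {"jaw": 8, "x": 0, "y": 48, "z": -1, "turn": 0}
    - {"jaw": 8, "x": 0, "y": 48, "z": -1, "turn": 0}
    - {"jaw": 8, "x": 0, "y": 48, "z": -1, "turn": 0}
    - {"jaw": 8, "x": 0, "y": 48, "z": -1, "turn": 0}
    - {"jaw": 8, "x": 0, "y": 40, "z": -1, "turn": 0}

```text
time_s: 19.65
tool_pos: [0.6521, -0.2744, 0.262]
tool_rot: [[0.999, 0.029, -0.028], [0.029, -0.999, -0.018], [-0.028, 0.017, -0.999]]
wrist_force: [1.0, -0.3, -2.4]
width: 0.0139
```

```bash
python3 -c "
from h import *
to(*casept(.09,-.045),.1,2)"
```

```text
t 19.65 tcp [ 0.6521 -0.2744  0.262 ] w 0.0139 F [ 1.  -0.3 -2.4] yaw 1.64 tilt [-0.028 -0.018] q [ 0.67  0.7  -0.6   1.28  0.41  1.3   0.09]
tool d [  8.1  27.3 162.3] rows 4 each [ 2.   6.8 40.6] turn -0.36
```

play_rows:
  commands:
    - {"jaw": 8, "x": 4, "y": 16, "z": 0, "turn": -0.3}
    - {"jaw": 8, "x": 2, "y": 6, "z": 30, "turn": 0}
    - {"jaw": 8, "x": 1, "y": 0, "z": 35, "turn": 0}
    - {"jaw": 8, "x": 1, "y": 0, "z": 35, "turn": 0}
    - {"jaw": 8, "x": 1, "y": 0, "z": 35, "turn": 0}
    - {"jaw": 8, "x": 0, "y": 0, "z": 10, "turn": 0}
    - {"jaw": 8, "x": 0, "y": 0, "z": 0, "turn": 0}

```text
time_s: 20.35
tool_pos: [0.6533, -0.3099, 0.1127]
tool_rot: [[0.999, 0.003, -0.032], [0.003, -1.0, -0.021], [-0.032, 0.021, -0.999]]
wrist_force: [-0.1, 0.1, -1.6]
width: 0.0136
```

```bash
python3 -c "
from h import *
to(*casept(.09,-.045),.045,2)"
```

```text
t 20.35 tcp [ 0.6533 -0.3099  0.1127] w 0.0136 F [-0.1  0.1 -1.6] yaw 0.15 tilt [-0.032 -0.021] q [ 0.68  0.86 -0.54  1.35  0.49  1.08  0.05]
tool d [ 5.4 -7.  67.5] rows 2 each [ 2.7 -3.5 33.7] turn -1.85
```

play_rows:
  commands:
    - {"jaw": 8, "x": 5, "y": -5, "z": 15, "turn": -1.8}
    - {"jaw": 8, "x": 0, "y": -2, "z": 18, "turn": 0}
    - {"jaw": 8, "x": 0, "y": 0, "z": 15, "turn": 0}
    - {"jaw": 8, "x": 0, "y": 0, "z": 5, "turn": 0}
    - {"jaw": 8, "x": 0, "y": 0, "z": 0, "turn": 0}

```text
time_s: 20.85
tool_pos: [0.6599, -0.3029, 0.0599]
tool_rot: [[0.999, 0.036, -0.026], [0.036, -0.999, -0.023], [-0.027, 0.022, -0.999]]
wrist_force: [-0.2, -0.2, -1.4]
width: 0.0134
```

```bash
python3 -c "
from h import *
to(*casept(.09,-.045),.040,2)"
```

```text
t 20.85 tcp [ 0.6599 -0.3029  0.0599] w 0.0134 F [-0.2 -0.2 -1.4] yaw 2.05 tilt [-0.026 -0.023] q [ 0.66  0.93 -0.52  1.37  0.53  1.01  0.05]
tool d [-2.9  0.8 20. ] rows 1 each [-2.9  0.8 20. ] turn 0.05
```

play_rows:
  commands:
    - {"jaw": 8, "x": -3, "y": 0, "z": 8, "turn": 0}
    - {"jaw": 8, "x": 0, "y": 0, "z": 8, "turn": 0}
    - {"jaw": 8, "x": 0, "y": 0, "z": 4, "turn": 0}
    - {"jaw": 8, "x": 0, "y": 0, "z": 4, "turn": 0}

```text
time_s: 21.25
tool_pos: [0.6572, -0.3046, 0.0374]
tool_rot: [[0.999, 0.035, -0.023], [0.034, -0.999, -0.024], [-0.024, 0.024, -0.999]]
wrist_force: [-12.5, 4.5, 35.1]
width: 0.0134
```

```bash
python3 -c "
from h import *
to(*casept(.09,-.045),.038,2)"
```

```text
t 21.25 tcp [ 0.6572 -0.3046  0.0374] w 0.0134 F [-12.5   4.5  35.1] yaw 1.97 tilt [-0.023 -0.024] q [ 0.66  0.95 -0.51  1.38  0.54  0.97  0.04]
tool d [-0.7 -0.3 -0.6] rows 1 each [-0.7 -0.3 -0.6] turn -0.03
```

play_rows:
  commands:
    - {"jaw": 8, "x": 0, "y": 0, "z": -1, "turn": 0}
    - {"jaw": 34, "x": 0, "y": 0, "z": 0, "turn": 0}
    - {"jaw": 34, "x": 0, "y": 0, "z": 0, "turn": 0}
    - {"jaw": 34, "x": 0, "y": 0, "z": 0, "turn": 0}

```text
time_s: 21.65
tool_pos: [0.6545, -0.3053, 0.0388]
tool_rot: [[0.999, 0.034, -0.029], [0.034, -0.999, -0.025], [-0.03, 0.024, -0.999]]
wrist_force: [1.3, -0.4, -0.7]
width: 0.0341
```

play_rows:
  commands:
    - {"jaw": 34, "x": 0, "y": 0, "z": -15, "turn": 0}
    - {"jaw": 34, "x": 0, "y": 0, "z": -30, "turn": 0}
    - {"jaw": 34, "x": 0, "y": 0, "z": -45, "turn": 0}
    - {"jaw": 34, "x": 0, "y": 0, "z": -45, "turn": 0}
    - {"jaw": 34, "x": 0, "y": 0, "z": -45, "turn": 0}
    - {"jaw": 34, "x": 0, "y": 0, "z": -30, "turn": 0}
    - {"jaw": 60, "x": 0, "y": -40, "z": 0, "turn": 0}
    - {"jaw": 60, "x": 0, "y": -40, "z": 0, "turn": 0}
    - {"jaw": 75, "x": 0, "y": 0, "z": 0, "turn": 0}

```text
time_s: 22.55
tool_pos: [0.6632, -0.2175, 0.2677]
tool_rot: [[0.999, 0.032, -0.01], [0.032, -0.999, -0.027], [-0.011, 0.026, -1.0]]
wrist_force: [-0.4, 0.2, 0.6]
width: 0.0727
```

```bash
python3 -c "
from h import *
im,d=snap('top','top10'); cv2.imwrite('pics/t10c.png',cv2.resize(im[130:350,200:560,::-1],None,fx=2.2,fy=2.2))
im2,d2=snap('scene','scene10')
to(.5,.06,.23,82)
W=cloud('top',d);Ws=cloud('scene',d2)
for n,c in [('slide',(.48,.058)),('lamp',(.666,.056)),('jar',(.565,.04))]:
    for w in (W,Ws): print(n,end=' ');rect(w,c,.055,.052,.07)
for q in ['slide_box','lamp_block','jar']:
    for c in('top','scene'):
        r=ctrl.tip_of(c,q); print(q,c,[(np.round(onplane(c,*a['location'],0),3),round(a['p'],2)) for a in r[:2]])
"
```

```text
t 22.65 tcp [ 0.6624 -0.2239  0.2669] w 0.0749 F [-0.  -0.1 -0.3] yaw 1.5 tilt [-0.012 -0.031] q [ 0.61  0.67 -0.61  1.32  0.41  1.28  0.  ]
tool d [-154.5 -289.1   30. ] rows 6 each [-25.7 -48.2   5. ] turn -80.50
slide 715 z 0.062 c 489.6 38.7 size 46.2 84.1 ang 86.2
slide 616 z 0.061 c 491.2 39.9 size 47.0 84.7 ang 86.0
lamp 537 z 0.062 c 666.1 55.8 size 49.8 61.6 ang 82.4
lamp 733 z 0.061 c 669.5 56.3 size 50.9 60.8 ang 82.9
jar 562 z 0.063 c 549.9 39.4 size 77.4 48.6 ang 1.8
jar 674 z 0.061 c 551.7 39.1 size 82.4 50.9 ang 7.4
slide_box top [(array([0.487, 0.04 , 0.   ]), 0.83)]
slide_box scene [(array([0.478, 0.041, 0.   ]), 0.58)]
lamp_block top [(array([0.659, 0.061, 0.   ]), 0.71), (array([ 0.653, -0.216,  0.   ]), 0.64)]
lamp_block scene [(array([0.676, 0.053, 0.   ]), 0.93), (array([ 0.489, -0.228,  0.   ]), 0.74)]
jar top [(array([0.563, 0.039, 0.   ]), 0.83)]
jar scene [(array([0.566, 0.037, 0.   ]), 0.79)]
```

View pics/t10c.png

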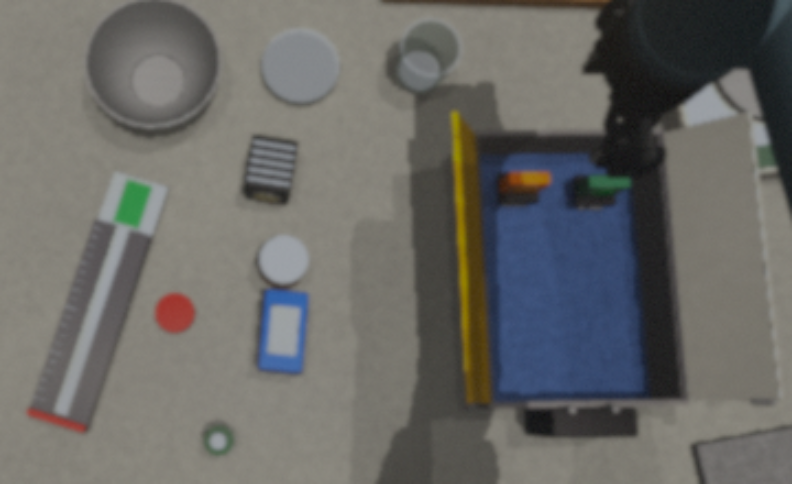

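View pics/scene10.png

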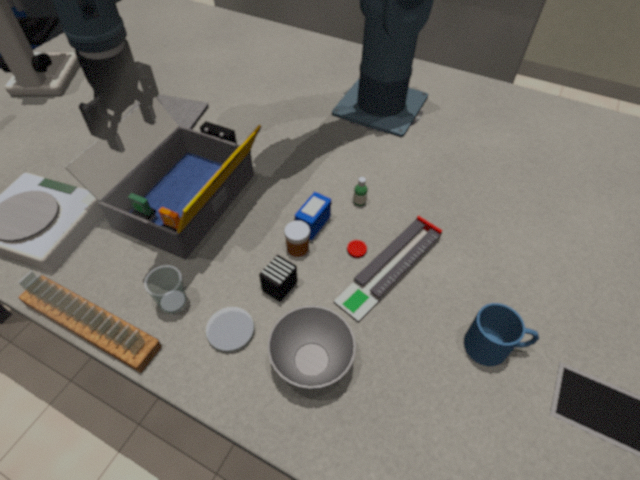

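play_rows:
  commands:
    - {"jaw": 75, "x": 0, "y": 0, "z": 0, "turn": -8.5}
    - {"jaw": 75, "x": 0, "y": 0, "z": 0, "turn": -8.5}
    - {"jaw": 75, "x": 0, "y": 0, "z": 0, "turn": -8.5}
    - {"jaw": 75, "x": 0, "y": 0, "z": 0, "turn": -8.5}
    - {"jaw": 75, "x": 0, "y": 0, "z": 0, "turn": -8.5}
    - {"jaw": 75, "x": 0, "y": 0, "z": 0, "turn": -8.5}
    - {"jaw": 75, "x": 0, "y": 0, "z": 0, "turn": -8.5}
    - {"jaw": 75, "x": 0, "y": 0, "z": 0, "turn": -8.5}
    - {"jaw": 75, "x": 0, "y": 0, "z": 0, "turn": -8.5}
    - {"jaw": 75, "x": 0, "y": 0, "z": 0, "turn": -7}

```text
time_s: 23.95
tool_pos: [0.6595, -0.2337, 0.2607]
tool_rot: [[0.068, 0.997, -0.02], [0.997, -0.069, -0.029], [-0.031, -0.018, -0.999]]
wrist_force: [-1.2, -0.1, -0.0]
width: 0.075
```

```bash
python3 -c "
from h import *
to(.490,.0393,.18,86)"
```

```text
t 23.95 tcp [ 0.6595 -0.2337  0.2607] w 0.075 F [-1.2 -0.1 -0. ] yaw 86.08 tilt [-0.02  -0.029] q [ 0.77  0.77 -0.9   1.31  0.63  1.36  1.37]
tool d [ 263.2 -186.4   76.1] rows 6 each [ 43.9 -31.1  12.7] turn 0.08
```

play_rows:
  commands:
    - {"jaw": 75, "x": 40, "y": -28, "z": 0, "turn": 0}
    - {"jaw": 75, "x": 40, "y": -28, "z": 0, "turn": 0}
    - {"jaw": 75, "x": 40, "y": -28, "z": 0, "turn": 0}
    - {"jaw": 75, "x": 40, "y": -28, "z": 0, "turn": 0}
    - {"jaw": 75, "x": 40, "y": -28, "z": 10, "turn": 0}
    - {"jaw": 75, "x": 30, "y": -20, "z": 30, "turn": 0}
    - {"jaw": 75, "x": 0, "y": 0, "z": 20, "turn": 0}
    - {"jaw": 75, "x": 0, "y": 0, "z": 0, "turn": 0}

```text
time_s: 24.75
tool_pos: [0.5109, 0.0064, 0.1932]
tool_rot: [[0.077, 0.997, -0.019], [0.997, -0.077, -0.027], [-0.029, -0.017, -0.999]]
wrist_force: [0.2, -1.3, 0.3]
width: 0.0751
```

```bash
python3 -c "
from h import *
to(.490,.0393,.12,86)"
```

```text
t 24.75 tcp [0.5109 0.0064 0.1932] w 0.0751 F [ 0.2 -1.3  0.3] yaw 85.6 tilt [-0.019 -0.027] q [ 0.64  0.56 -0.99  1.88  0.57  1.04  0.89]
tool d [ 33.3 -22.2  72.7] rows 2 each [ 16.6 -11.1  36.3] turn -0.40
```

play_rows:
  commands:
    - {"jaw": 75, "x": 16, "y": -12, "z": 10, "turn": -0.3}
    - {"jaw": 75, "x": 12, "y": -8, "z": 25, "turn": 0}
    - {"jaw": 75, "x": 3, "y": -2, "z": 25, "turn": 0}
    - {"jaw": 75, "x": 0, "y": 0, "z": 10, "turn": 0}
    - {"jaw": 75, "x": 0, "y": 0, "z": 0, "turn": 0}

```text
time_s: 25.25
tool_pos: [0.4951, 0.0349, 0.1243]
tool_rot: [[0.08, 0.997, -0.013], [0.996, -0.081, -0.026], [-0.027, -0.011, -1.0]]
wrist_force: [0.4, 0.1, 0.6]
width: 0.0747
```

```bash
python3 -c "
from h import *
to(.490,.0393,.028,86)"
```

```text
t 25.25 tcp [0.4951 0.0349 0.1243] w 0.0747 F [0.4 0.1 0.6] yaw 85.4 tilt [-0.013 -0.026] q [ 0.53  0.63 -0.92  1.97  0.67  0.9   0.73]
tool d [ 6.6 -4.4 96.2] rows 2 each [ 3.3 -2.2 48.1] turn -0.60
```

play_rows:
  commands:
    - {"jaw": 75, "x": 4, "y": -3, "z": 12, "turn": -0.5}
    - {"jaw": 75, "x": 1, "y": -1, "z": 20, "turn": 0}
    - {"jaw": 75, "x": 1, "y": 0, "z": 25, "turn": 0}
    - {"jaw": 75, "x": 0, "y": 0, "z": 25, "turn": 0}
    - {"jaw": 75, "x": 0, "y": 0, "z": 8, "turn": 0}
    - {"jaw": 75, "x": 0, "y": 0, "z": 0, "turn": 0}

```text
time_s: 25.85
tool_pos: [0.497, 0.0377, 0.0348]
tool_rot: [[0.077, 0.997, -0.004], [0.997, -0.077, -0.026], [-0.026, -0.002, -1.0]]
wrist_force: [-0.2, 0.1, 0.1]
width: 0.0753
```

```bash
python3 -c "
from h import *
to(.490,.0393,.028,86)"
```

```text
t 25.85 tcp [0.497  0.0377 0.0348] w 0.0753 F [-0.2  0.1  0.1] yaw 85.59 tilt [-0.004 -0.026] q [ 0.42  0.76 -0.78  2.01  0.84  0.75  0.59]
tool d [ 1.2 -7.   6.7] rows 1 each [ 1.2 -7.   6.7] turn -0.41
```

play_rows:
  commands:
    - {"jaw": 75, "x": 1, "y": -6, "z": 6, "turn": 0}
    - {"jaw": 75, "x": 0, "y": 0, "z": 0, "turn": 0}
    - {"jaw": 38, "x": 0, "y": 0, "z": 0, "turn": 0}
    - {"jaw": 38, "x": 0, "y": 0, "z": 0, "turn": 0}
    - {"jaw": 38, "x": 0, "y": 0, "z": 0, "turn": 0}
    - {"jaw": 38, "x": 0, "y": 0, "z": 0, "turn": 0}
    - {"jaw": 38, "x": 0, "y": 0, "z": 0, "turn": 0}
  force: 40

```text
time_s: 26.55
tool_pos: [0.4931, 0.0392, 0.0319]
tool_rot: [[0.078, 0.997, 0.002], [0.997, -0.078, -0.026], [-0.026, 0.004, -1.0]]
wrist_force: [-0.3, 0.3, -1.3]
width: 0.0451
```

play_rows:
  commands:
    - {"jaw": 38, "x": 0, "y": 0, "z": -15, "turn": 0}
    - {"jaw": 38, "x": 0, "y": 0, "z": -30, "turn": 0}
    - {"jaw": 38, "x": 0, "y": 0, "z": -45, "turn": 0}
    - {"jaw": 38, "x": 0, "y": 0, "z": -45, "turn": 0}
    - {"jaw": 38, "x": 0, "y": 0, "z": -45, "turn": -3}
    - {"jaw": 38, "x": 0, "y": 0, "z": -35, "turn": -3}
    - {"jaw": 38, "x": 0, "y": 0, "z": 0, "turn": 0}

```text
time_s: 27.25
tool_pos: [0.4906, 0.047, 0.2592]
tool_rot: [[-0.036, 0.999, -0.002], [0.999, 0.036, -0.026], [-0.025, -0.002, -1.0]]
wrist_force: [-0.2, 0.3, -2.1]
width: 0.0454
```

```bash
python3 -c "
from h import *
to(*casept(-.085,.045),.26,92)
im,d=snap('scene','scene11')"
```

```text
t 27.25 tcp [0.4906 0.047  0.2592] w 0.0454 F [-0.2  0.3 -2.1] yaw 92.08 tilt [-0.002 -0.026] q [ 0.67  0.45 -1.11  1.87  0.48  1.12  0.98]
tool d [-266.8  -21.7    6.1] rows 6 each [-44.5  -3.6   1. ] turn 0.08
```

View pics/scene11.png

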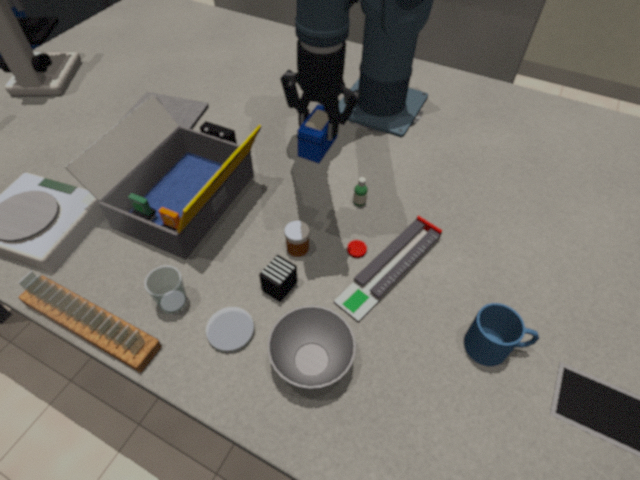

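play_rows:
  commands:
    - {"jaw": 38, "x": -40, "y": -3, "z": 0, "turn": 0}
    - {"jaw": 38, "x": -40, "y": -3, "z": 0, "turn": 0}
    - {"jaw": 38, "x": -40, "y": -3, "z": 0, "turn": 0}
    - {"jaw": 38, "x": -40, "y": -3, "z": 0, "turn": 0}
    - {"jaw": 38, "x": -40, "y": -3, "z": 0, "turn": 0}
    - {"jaw": 38, "x": -40, "y": -3, "z": 0, "turn": 0}
    - {"jaw": 38, "x": -10, "y": 0, "z": 0, "turn": 0}
    - {"jaw": 38, "x": 0, "y": 0, "z": 0, "turn": 0}

```text
time_s: 28.1
tool_pos: [0.4728, -0.2108, 0.2567]
tool_rot: [[-0.038, 0.999, -0.017], [0.999, 0.037, -0.022], [-0.021, -0.018, -1.0]]
wrist_force: [-0.0, 1.0, -1.9]
width: 0.0454
```

```bash
python3 -c "
from h import *
to(*casept(-.085,.045),.2,92)"
```

```text
t 28.1 tcp [ 0.4728 -0.2108  0.2567] w 0.0454 F [-0.   1.  -1.9] yaw 92.17 tilt [-0.017 -0.022] q [ 1.13  0.5  -1.08  1.81  0.51  1.15  1.49]
tool d [-8.7  6.4 56.7] rows 2 each [-4.4  3.2 28.4] turn 0.17
```

play_rows:
  commands:
    - {"jaw": 38, "x": -6, "y": 4, "z": 5, "turn": 0}
    - {"jaw": 38, "x": -2, "y": 2, "z": 25, "turn": 0}
    - {"jaw": 38, "x": 0, "y": 0, "z": 35, "turn": 0}
    - {"jaw": 38, "x": 0, "y": 0, "z": 35, "turn": 0}
    - {"jaw": 38, "x": 0, "y": 0, "z": 15, "turn": 0}
    - {"jaw": 38, "x": 0, "y": 0, "z": 0, "turn": 0}

```text
time_s: 28.7
tool_pos: [0.4788, -0.2134, 0.1362]
tool_rot: [[-0.048, 0.999, -0.018], [0.999, 0.048, -0.019], [-0.018, -0.019, -1.0]]
wrist_force: [-0.1, -1.2, -1.5]
width: 0.0455
```

```bash
python3 -c "
from h import *
to(*casept(-.085,.045),.06,92)
im,d=snap('top','top12'); cv2.imwrite('pics/t12c.png',cv2.resize(im[160:350,380:570,::-1],None,fx=3,fy=3))"
```

```text
t 28.7 tcp [ 0.4788 -0.2134  0.1362] w 0.0455 F [-0.1 -1.2 -1.5] yaw 92.78 tilt [-0.018 -0.019] q [ 1.02  0.66 -0.94  1.9   0.68  0.95  1.36]
tool d [-5.6  0.8 76.3] rows 2 each [-2.8  0.4 38.2] turn 0.78
```

View pics/t12c.png

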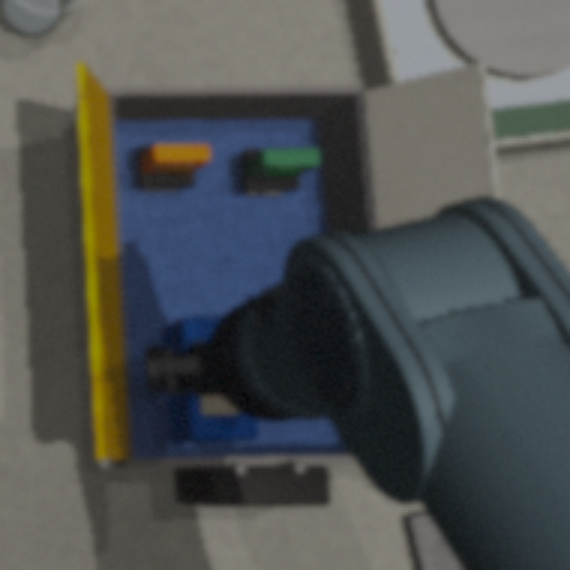

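play_rows:
  commands:
    - {"jaw": 38, "x": -4, "y": 1, "z": 10, "turn": 0.7}
    - {"jaw": 38, "x": -1, "y": 0, "z": 25, "turn": 0}
    - {"jaw": 38, "x": 0, "y": 0, "z": 25, "turn": 0}
    - {"jaw": 38, "x": 0, "y": 0, "z": 15, "turn": 0}
    - {"jaw": 38, "x": 0, "y": 0, "z": 5, "turn": 0}
    - {"jaw": 38, "x": 0, "y": 0, "z": 0, "turn": 0}

```text
time_s: 29.35
tool_pos: [0.4866, -0.2224, 0.0606]
tool_rot: [[-0.033, 0.999, -0.004], [0.999, 0.033, -0.025], [-0.025, -0.005, -1.0]]
wrist_force: [-0.2, 0.2, -1.6]
width: 0.0453
```

```bash
python3 -c "
from h import *
to(*casept(-.085,.045),.037,92)"
```

```text
t 29.35 tcp [ 0.4866 -0.2224  0.0606] w 0.0453 F [-0.2  0.2 -1.6] yaw 91.88 tilt [-0.004 -0.025] q [ 0.95  0.77 -0.84  1.92  0.81  0.83  1.26]
tool d [ 2.8 -8.  23.6] rows 1 each [ 2.8 -8.  23.6] turn -0.12
```

play_rows:
  commands:
    - {"jaw": 38, "x": 1, "y": -4, "z": 9, "turn": 0}
    - {"jaw": 38, "x": 0, "y": -2, "z": 8, "turn": 0}
    - {"jaw": 38, "x": 0, "y": 0, "z": 5, "turn": 0}
    - {"jaw": 38, "x": 0, "y": 0, "z": 4, "turn": 0}

```text
time_s: 29.75
tool_pos: [0.4834, -0.2239, 0.0375]
tool_rot: [[-0.032, 0.999, 0.002], [0.999, 0.032, -0.029], [-0.03, 0.001, -1.0]]
wrist_force: [-7.6, -6.5, 46.8]
width: 0.0458
```

```bash
python3 -c "
from h import *
to(*casept(-.085,.045),.037,92)"
```

```text
t 29.75 tcp [ 0.4834 -0.2239  0.0375] w 0.0458 F [-7.6 -6.5 46.8] yaw 91.82 tilt [ 0.002 -0.029] q [ 0.93  0.79 -0.8   1.94  0.86  0.78  1.23]
tool d [ 3.6 -4.8  0.4] rows 1 each [ 3.6 -4.8  0.4] turn -0.18
```

play_rows:
  commands:
    - {"jaw": 38, "x": 0, "y": 0, "z": -2, "turn": 0}
    - {"jaw": 60, "x": 0, "y": 0, "z": 0, "turn": 0}
    - {"jaw": 60, "x": 0, "y": 0, "z": 0, "turn": 0}
    - {"jaw": 60, "x": 0, "y": 0, "z": 0, "turn": 0}

```text
time_s: 30.15
tool_pos: [0.4848, -0.2288, 0.0408]
tool_rot: [[-0.029, 1.0, 0.004], [0.999, 0.029, -0.037], [-0.037, 0.003, -0.999]]
wrist_force: [-1.1, 0.1, 0.3]
width: 0.0603
```

play_rows:
  commands:
    - {"jaw": 60, "x": -0.5, "y": 0, "z": -15, "turn": 0}
    - {"jaw": 60, "x": -1, "y": 0, "z": -30, "turn": 0}
    - {"jaw": 60, "x": -1, "y": 0, "z": -45, "turn": 0}
    - {"jaw": 60, "x": -1, "y": 0, "z": -45, "turn": 0}
    - {"jaw": 60, "x": -1, "y": 0, "z": -45, "turn": 0}
    - {"jaw": 75, "x": 0, "y": 0, "z": -20, "turn": 0}
    - {"jaw": 75, "x": 0, "y": 0, "z": 0, "turn": 0}

```text
time_s: 30.85
tool_pos: [0.484, -0.2201, 0.2527]
tool_rot: [[-0.038, 0.999, 0.004], [0.999, 0.038, -0.032], [-0.032, 0.003, -0.999]]
wrist_force: [0.6, -1.2, -0.1]
width: 0.075
```

```bash
python3 -c "
from h import *
to(.668,.056,.2,82.6)"
```

```text
t 30.85 tcp [ 0.484  -0.2201  0.2527] w 0.075 F [ 0.6 -1.2 -0.1] yaw 92.16 tilt [ 0.004 -0.032] q [ 1.12  0.51 -1.06  1.8   0.53  1.13  1.49]
tool d [270.6 194.1  44.6] rows 6 each [45.1 32.4  7.4] turn 9.56
```

play_rows:
  commands:
    - {"jaw": 75, "x": 40, "y": 25, "z": 0, "turn": 3}
    - {"jaw": 75, "x": 40, "y": 28, "z": 0, "turn": 3}
    - {"jaw": 75, "x": 40, "y": 30, "z": 0, "turn": 3}
    - {"jaw": 75, "x": 40, "y": 30, "z": 0, "turn": 0}
    - {"jaw": 75, "x": 40, "y": 30, "z": 10, "turn": 0}
    - {"jaw": 75, "x": 30, "y": 20, "z": 20, "turn": 0}
    - {"jaw": 75, "x": 0, "y": 0, "z": 0, "turn": 0}
    - {"jaw": 75, "x": 0, "y": 0, "z": 0, "turn": 0}

```text
time_s: 31.65
tool_pos: [0.662, 0.0015, 0.2107]
tool_rot: [[0.128, 0.992, -0.004], [0.991, -0.128, -0.031], [-0.031, -0.0, -1.0]]
wrist_force: [0.3, -0.3, 0.7]
width: 0.0746
```

```bash
python3 -c "
from h import *
to(.668,.056,.12,82.6)
im,d=snap('top','top13');im2,d2=snap('scene','scene13')
cv2.imwrite('pics/t13c.png',cv2.resize(im[130:350,200:560,::-1],None,fx=2.2,fy=2.2))
rect(cloud('scene',d2),(.666,.056),.055,.052,.07)"
```

```text
t 31.65 tcp [0.662  0.0015 0.2107] w 0.0746 F [ 0.3 -0.3  0.7] yaw 82.62 tilt [-0.004 -0.031] q [ 0.47  0.75 -0.9   1.48  0.64  1.22  0.91]
tool d [57.7 -1.1 88.9] rows 2 each [28.8 -0.5 44.5] turn 0.02
740 z 0.061 c 669.7 56.2 size 51.0 61.4 ang 81.7
```

View pics/t13c.png

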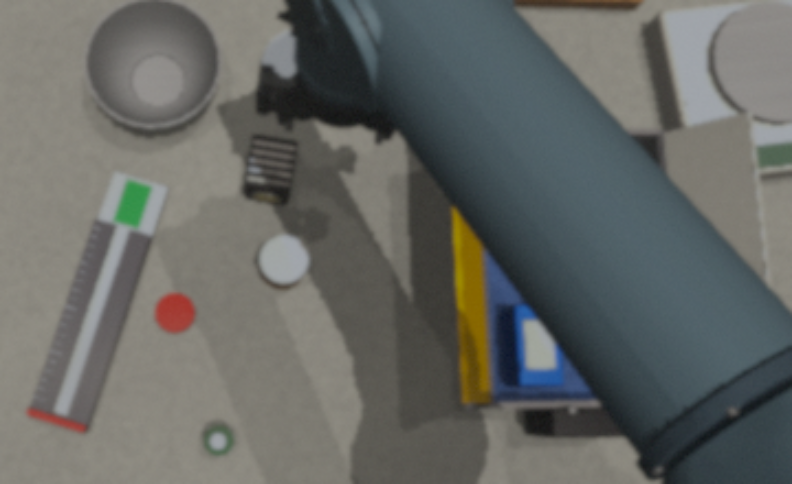

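View pics/scene13.png

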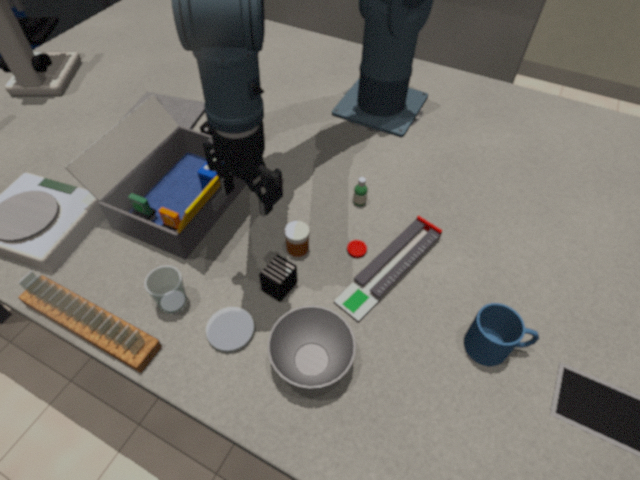

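play_rows:
  commands:
    - {"jaw": 75, "x": 20, "y": 0, "z": 0, "turn": 0}
    - {"jaw": 75, "x": 22, "y": 0, "z": 15, "turn": 0}
    - {"jaw": 75, "x": 8, "y": 0, "z": 25, "turn": 0}
    - {"jaw": 75, "x": 2, "y": 0, "z": 20, "turn": 0}
    - {"jaw": 75, "x": 0, "y": 0, "z": 10, "turn": 0}
    - {"jaw": 75, "x": 0, "y": 0, "z": 0, "turn": 0}

```text
time_s: 32.35
tool_pos: [0.6682, 0.0388, 0.1421]
tool_rot: [[0.144, 0.99, 0.0], [0.989, -0.144, -0.037], [-0.037, 0.006, -0.999]]
wrist_force: [0.0, -0.6, 0.9]
width: 0.0751
```

```bash
python3 -c "
from h import *
to(.668,.056,.03,82.6)"
```

```text
t 32.35 tcp [0.6682 0.0388 0.1421] w 0.0751 F [ 0.  -0.6  0.9] yaw 81.73 tilt [ 0.    -0.037] q [ 0.38  0.83 -0.85  1.51  0.7   1.13  0.8 ]
tool d [ 21.2  -3.4 111.4] rows 3 each [ 7.1 -1.1 37.1] turn -0.87
```

play_rows:
  commands:
    - {"jaw": 75, "x": 13, "y": -2, "z": 10, "turn": -0.8}
    - {"jaw": 75, "x": 5, "y": -1, "z": 18, "turn": 0}
    - {"jaw": 75, "x": 0, "y": 0, "z": 18, "turn": 0}
    - {"jaw": 75, "x": 0, "y": 0, "z": 0, "turn": 0}

```text
time_s: 32.75
tool_pos: [0.6689, 0.0545, 0.0943]
tool_rot: [[0.132, 0.991, 0.004], [0.991, -0.132, -0.038], [-0.037, 0.009, -0.999]]
wrist_force: [0.1, 1.2, -0.2]
width: 0.075
```

```bash
python3 -c "
from h import *
to(.668,.056,.03,82.6)"
```

```text
t 32.75 tcp [0.6689 0.0545 0.0943] w 0.075 F [ 0.1  1.2 -0.2] yaw 82.42 tilt [ 0.004 -0.038] q [ 0.34  0.89 -0.82  1.53  0.75  1.06  0.76]
tool d [ 3.7 -1.7 64.2] rows 2 each [ 1.9 -0.8 32.1] turn -0.18
```

play_rows:
  commands:
    - {"jaw": 75, "x": 2, "y": -1, "z": 15, "turn": 0}
    - {"jaw": 75, "x": 1, "y": 0, "z": 20, "turn": 0}
    - {"jaw": 75, "x": 0, "y": 0, "z": 20, "turn": 0}
    - {"jaw": 75, "x": 0, "y": 0, "z": 8, "turn": 0}
    - {"jaw": 75, "x": 0, "y": 0, "z": 0, "turn": 0}

```text
time_s: 33.25
tool_pos: [0.6679, 0.0549, 0.0243]
tool_rot: [[0.132, 0.991, 0.002], [0.991, -0.132, -0.038], [-0.038, 0.007, -0.999]]
wrist_force: [-0.4, -0.3, 0.4]
width: 0.075
```

```bash
python3 -c "
from h import *
to(.668,.056,.03,82.6)"
```

```text
t 33.25 tcp [0.6679 0.0549 0.0243] w 0.075 F [-0.4 -0.3  0.4] yaw 82.42 tilt [ 0.002 -0.038] q [ 0.31  0.97 -0.76  1.55  0.82  0.97  0.71]
tool d [ 0.8 -0.  -5.8] rows 1 each [ 0.8 -0.  -5.8] turn -0.18
```

play_rows:
  commands:
    - {"jaw": 75, "x": 1, "y": 0, "z": -5, "turn": 0}
    - {"jaw": 42, "x": 0, "y": 0, "z": 0, "turn": 0}
    - {"jaw": 42, "x": 0, "y": 0, "z": 0, "turn": 0}
    - {"jaw": 42, "x": 0, "y": 0, "z": 0, "turn": 0}
    - {"jaw": 42, "x": 0, "y": 0, "z": 0, "turn": 0}
    - {"jaw": 42, "x": 0, "y": 0, "z": 0, "turn": 0}
  force: 40

```text
time_s: 33.85
tool_pos: [0.6694, 0.0562, 0.0317]
tool_rot: [[0.133, 0.991, 0.005], [0.99, -0.132, -0.038], [-0.037, 0.01, -0.999]]
wrist_force: [-0.5, -0.9, -1.2]
width: 0.0494
```

```bash
python3 -c "
from h import *
to(.668,.056,.23,92)"
```

```text
t 33.85 tcp [0.6694 0.0562 0.0317] w 0.0494 F [-0.5 -0.9 -1.2] yaw 82.38 tilt [ 0.005 -0.038] q [ 0.31  0.96 -0.77  1.55  0.81  0.98  0.71]
tool d [  -7.7    0.6 -198.1] rows 4 each [ -1.9   0.1 -49.5] turn -9.62
```

play_rows:
  commands:
    - {"jaw": 42, "x": -1, "y": 0, "z": -15, "turn": 0}
    - {"jaw": 42, "x": -1, "y": 0, "z": -30, "turn": 0}
    - {"jaw": 42, "x": -2, "y": 0, "z": -45, "turn": 0}
    - {"jaw": 42, "x": -2, "y": 0, "z": -45, "turn": 0}
    - {"jaw": 42, "x": -2, "y": 0, "z": -45, "turn": -3.2}
    - {"jaw": 42, "x": -1, "y": 0, "z": -35, "turn": -3.2}
    - {"jaw": 42, "x": 0, "y": 0, "z": 0, "turn": -3.2}
    - {"jaw": 42, "x": 0, "y": 0, "z": 0, "turn": 0}

```text
time_s: 34.65
tool_pos: [0.6657, 0.0565, 0.2621]
tool_rot: [[-0.043, 0.999, 0.006], [0.998, 0.043, -0.038], [-0.038, 0.004, -0.999]]
wrist_force: [-0.2, 0.6, -2.2]
width: 0.0494
```

```bash
python3 -c "
from h import *
to(*casept(-.09,-.045),.255,92)"
```

```text
t 34.65 tcp [0.6657 0.0565 0.2621] w 0.0494 F [-0.2  0.6 -2.2] yaw 92.48 tilt [ 0.006 -0.038] q [ 0.4   0.73 -0.96  1.42  0.63  1.32  1.02]
tool d [-358.1 -204.9   19.9] rows 8 each [-44.8 -25.6   2.5] turn 0.48
```

play_rows:
  commands:
    - {"jaw": 42, "x": -40, "y": -22, "z": 1, "turn": 0.4}
    - {"jaw": 42, "x": -42, "y": -25, "z": 1, "turn": 0}
    - {"jaw": 42, "x": -42, "y": -25, "z": 1, "turn": 0}
    - {"jaw": 42, "x": -42, "y": -25, "z": 1, "turn": 0}
    - {"jaw": 42, "x": -42, "y": -25, "z": 1, "turn": 0}
    - {"jaw": 42, "x": -42, "y": -25, "z": 1, "turn": 0}
    - {"jaw": 42, "x": -42, "y": -25, "z": 1, "turn": 0}
    - {"jaw": 42, "x": -40, "y": -20, "z": 1, "turn": 0}
    - {"jaw": 42, "x": 0, "y": 0, "z": 0, "turn": 0}
    - {"jaw": 42, "x": 0, "y": 0, "z": 0, "turn": 0}

```text
time_s: 35.65
tool_pos: [0.4741, -0.289, 0.2626]
tool_rot: [[-0.024, 1.0, -0.002], [0.999, 0.024, -0.033], [-0.033, -0.003, -0.999]]
wrist_force: [0.1, 1.0, -1.4]
width: 0.0496
```

```bash
python3 -c "
from h import *
to(*casept(-.09,-.045),.15,92)"
```

```text
t 35.65 tcp [ 0.4741 -0.289   0.2626] w 0.0496 F [ 0.1  1.  -1.4] yaw 91.38 tilt [-0.002 -0.033] q [ 1.21  0.54 -1.05  1.73  0.54  1.17  1.6 ]
tool d [-17.9   2.3 113.3] rows 3 each [-6.   0.8 37.8] turn -0.62
```

play_rows:
  commands:
    - {"jaw": 42, "x": -12, "y": 1, "z": 5, "turn": -0.5}
    - {"jaw": 42, "x": -6, "y": 1, "z": 25, "turn": 0}
    - {"jaw": 42, "x": -1, "y": 0, "z": 35, "turn": 0}
    - {"jaw": 42, "x": -1, "y": 0, "z": 35, "turn": 0}
    - {"jaw": 42, "x": 0, "y": 0, "z": 20, "turn": 0}
    - {"jaw": 42, "x": 0, "y": 0, "z": 0, "turn": 0}

```text
time_s: 36.25
tool_pos: [0.4808, -0.3117, 0.1386]
tool_rot: [[-0.04, 0.999, 0.0], [0.999, 0.04, -0.034], [-0.034, -0.001, -0.999]]
wrist_force: [0.3, -0.2, -1.2]
width: 0.0497
```

```bash
python3 -c "
from h import *
to(*casept(-.09,-.045),.06,92)"
```

```text
t 36.25 tcp [ 0.4808 -0.3117  0.1386] w 0.0497 F [ 0.3 -0.2 -1.2] yaw 92.32 tilt [ 0.    -0.034] q [ 1.13  0.71 -0.92  1.8   0.71  0.98  1.53]
tool d [ 4.  -4.1 78.5] rows 2 each [ 2.  -2.  39.2] turn 0.32
```

play_rows:
  commands:
    - {"jaw": 42, "x": 2, "y": -5, "z": 10, "turn": 0.2}
    - {"jaw": 42, "x": 1, "y": -3, "z": 22, "turn": 0}
    - {"jaw": 42, "x": 0, "y": -1, "z": 22, "turn": 0}
    - {"jaw": 42, "x": 0, "y": 0, "z": 12, "turn": 0}
    - {"jaw": 42, "x": 0, "y": 0, "z": 0, "turn": 0}

```text
time_s: 36.75
tool_pos: [0.4755, -0.3101, 0.0733]
tool_rot: [[-0.04, 0.999, 0.006], [0.999, 0.04, -0.037], [-0.037, 0.005, -0.999]]
wrist_force: [0.0, -0.7, -1.2]
width: 0.0493
```

```bash
python3 -c "
from h import *
to(*casept(-.09,-.045),.037,92)
im,d=snap('scene','scene14'); cv2.imwrite('pics/s14c.png',cv2.resize(im[80:280,50:310,::-1],None,fx=3,fy=3))"
```

```text
t 36.75 tcp [ 0.4755 -0.3101  0.0733] w 0.0493 F [ 0.  -0.7 -1.2] yaw 92.31 tilt [ 0.006 -0.037] q [ 1.09  0.78 -0.84  1.85  0.81  0.87  1.45]
tool d [ 0.8  1.  36.3] rows 1 each [ 0.8  1.  36.3] turn 0.31
```

View pics/s14c.png

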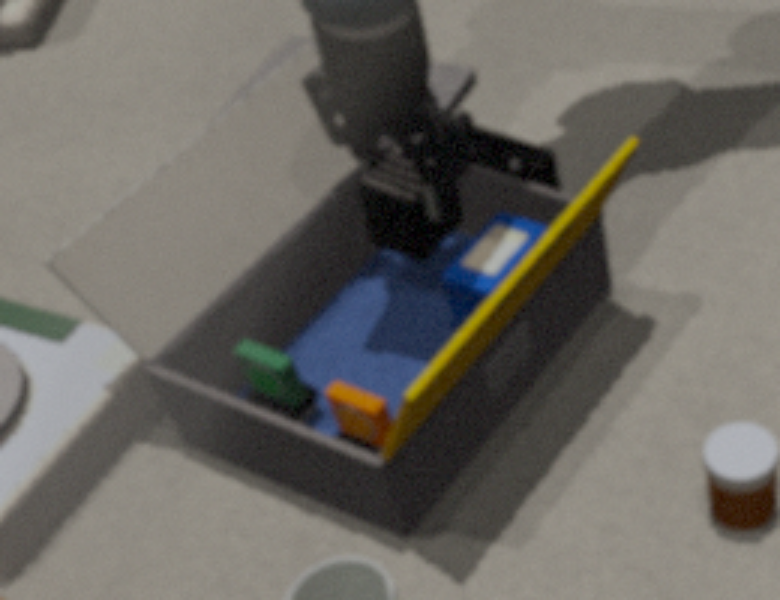

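play_rows:
  commands:
    - {"jaw": 42, "x": 0, "y": 0, "z": 15, "turn": 0}
    - {"jaw": 42, "x": 0, "y": 0, "z": 10, "turn": 0}
    - {"jaw": 42, "x": 0, "y": 0, "z": 6, "turn": 0}
    - {"jaw": 42, "x": 0, "y": 0, "z": 4, "turn": 0}

```text
time_s: 37.2
tool_pos: [0.4787, -0.3126, 0.0395]
tool_rot: [[-0.04, 0.999, 0.012], [0.998, 0.04, -0.04], [-0.04, 0.01, -0.999]]
wrist_force: [-0.4, 1.1, -2.0]
width: 0.0494
```

```bash
python3 -c "
from h import *
to(*casept(-.09,-.045),.037,92)"
```

```text
t 37.2 tcp [ 0.4787 -0.3126  0.0395] w 0.0494 F [-0.4  1.1 -2. ] yaw 92.28 tilt [ 0.012 -0.04 ] q [ 1.06  0.83 -0.8   1.85  0.86  0.82  1.41]
tool d [ 2.1 -2.1  2.4] rows 1 each [ 2.1 -2.1  2.4] turn 0.28
```

play_rows:
  commands:
    - {"jaw": 42, "x": 1, "y": -1, "z": 4, "turn": 0}
    - {"jaw": 58, "x": 0, "y": 0, "z": 0, "turn": 0}
    - {"jaw": 58, "x": 0, "y": 0, "z": 0, "turn": 0}
    - {"jaw": 58, "x": 0, "y": 0, "z": 0, "turn": 0}

```text
time_s: 37.6
tool_pos: [0.4801, -0.3103, 0.0369]
tool_rot: [[-0.042, 0.999, 0.015], [0.998, 0.042, -0.04], [-0.04, 0.014, -0.999]]
wrist_force: [0.5, -0.8, -0.3]
width: 0.0583
```

```bash
python3 -c "
from h import *
to(*casept(-.09,-.045),.22,92)"
```

```text
t 37.6 tcp [ 0.4801 -0.3103  0.0369] w 0.0583 F [ 0.5 -0.8 -0.3] yaw 92.39 tilt [ 0.015 -0.04 ] q [ 1.06  0.83 -0.8   1.85  0.87  0.81  1.4 ]
tool d [  -7.6   -1.  -182.9] rows 4 each [ -1.9  -0.2 -45.7] turn 0.39
```

play_rows:
  commands:
    - {"jaw": 58, "x": -0.6, "y": 0, "z": -15, "turn": 0}
    - {"jaw": 58, "x": -1.2, "y": 0, "z": -30, "turn": 0}
    - {"jaw": 58, "x": -2, "y": 0, "z": -45, "turn": 0}
    - {"jaw": 58, "x": -2, "y": 0, "z": -45, "turn": 0}
    - {"jaw": 58, "x": -2, "y": 0, "z": -45, "turn": 0}
    - {"jaw": 78, "x": 0, "y": 0, "z": -30, "turn": 0}
    - {"jaw": 78, "x": 0, "y": 0, "z": 0, "turn": 0}

```text
time_s: 38.3
tool_pos: [0.4772, -0.3096, 0.2606]
tool_rot: [[-0.043, 0.999, 0.017], [0.998, 0.043, -0.041], [-0.041, 0.015, -0.999]]
wrist_force: [-0.3, 0.2, -0.4]
width: 0.0784
```

```bash
python3 -c "
from h import *
to(.565,.0395,.22,90)
im,d=snap('top','top15');im2,d2=snap('scene','scene15')
cv2.imwrite('pics/t15c.png',cv2.resize(im[130:350,200:560,::-1],None,fx=2.2,fy=2.2))
rect(cloud('top',d),(.565,.039),.04,.052,.07)
rect(cloud('scene',d2),(.565,.039),.04,.052,.07)"
```

```text
t 38.3 tcp [ 0.4772 -0.3096  0.2606] w 0.0784 F [-0.3  0.2 -0.4] yaw 92.44 tilt [ 0.017 -0.041] q [ 1.23  0.55 -1.04  1.72  0.56  1.16  1.64]
tool d [346.4 102.2  27.8] rows 7 each [49.5 14.6  4. ] turn 2.44
390 z 0.063 c 563.5 39.9 size 49.8 48.5 ang 1.4
438 z 0.062 c 567.5 40.7 size 51.1 49.7 ang 27.6
```

View pics/t15c.png

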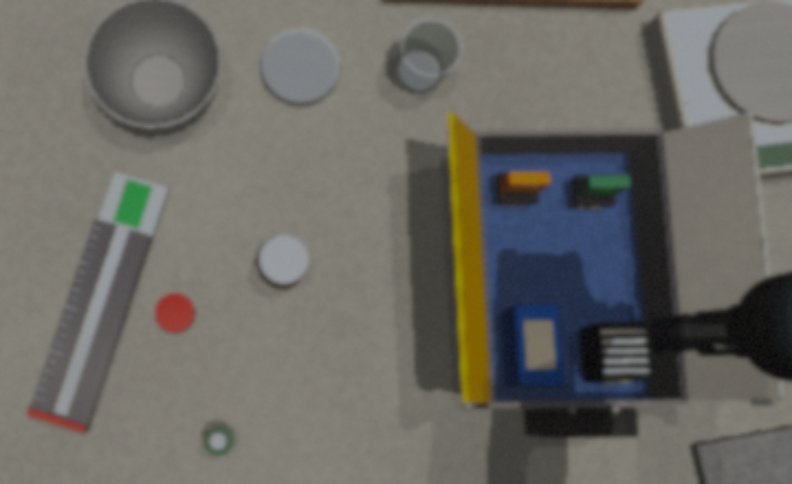

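play_rows:
  commands:
    - {"jaw": 80, "x": 42, "y": 11, "z": -1, "turn": 2}
    - {"jaw": 80, "x": 43, "y": 12, "z": -1, "turn": 0}
    - {"jaw": 80, "x": 43, "y": 12, "z": -1, "turn": 0}
    - {"jaw": 80, "x": 43, "y": 12, "z": -1, "turn": 0}
    - {"jaw": 80, "x": 43, "y": 12, "z": -1, "turn": 0}
    - {"jaw": 80, "x": 43, "y": 12, "z": -1, "turn": 0}
    - {"jaw": 80, "x": 40, "y": 12, "z": 0, "turn": 0}
    - {"jaw": 80, "x": 25, "y": 8, "z": 15, "turn": 0}
    - {"jaw": 80, "x": 0, "y": 0, "z": 20, "turn": 0}
    - {"jaw": 80, "x": 0, "y": 0, "z": 0, "turn": 0}

```text
time_s: 39.4
tool_pos: [0.5567, 0.0206, 0.201]
tool_rot: [[-0.002, 1.0, -0.011], [0.999, 0.001, -0.035], [-0.035, -0.011, -0.999]]
wrist_force: [-0.2, -0.8, 0.6]
width: 0.0801
```

```bash
python3 -c "
from h import *
to(.5655,.040,.12,90)"
```

```text
t 39.4 tcp [0.5567 0.0206 0.201 ] w 0.0801 F [-0.2 -0.8  0.6] yaw 90.09 tilt [-0.011 -0.035] q [ 0.57  0.63 -0.99  1.77  0.61  1.11  0.94]
tool d [22.2  9.8 80.2] rows 2 each [11.1  4.9 40.1] turn 0.09
```

play_rows:
  commands:
    - {"jaw": 80, "x": 13, "y": 5, "z": 5, "turn": 0}
    - {"jaw": 80, "x": 7, "y": 2, "z": 25, "turn": 0}
    - {"jaw": 80, "x": 2, "y": 0, "z": 30, "turn": 0}
    - {"jaw": 80, "x": 0, "y": 0, "z": 15, "turn": 0}
    - {"jaw": 80, "x": 0, "y": 0, "z": 0, "turn": 0}

```text
time_s: 39.9
tool_pos: [0.5612, 0.0374, 0.122]
tool_rot: [[0.002, 1.0, -0.017], [0.999, -0.002, -0.036], [-0.037, -0.017, -0.999]]
wrist_force: [-0.7, -0.3, 0.8]
width: 0.08
```

```bash
python3 -c "
from h import *
to(.5655,.040,.03,90)"
```

```text
t 39.9 tcp [0.5612 0.0374 0.122 ] w 0.08 F [-0.7 -0.3  0.8] yaw 89.91 tilt [-0.017 -0.036] q [ 0.48  0.73 -0.9   1.8   0.72  1.    0.83]
tool d [ 6.   5.8 91.8] rows 2 each [ 3.   2.9 45.9] turn -0.09
```

play_rows:
  commands:
    - {"jaw": 80, "x": 4, "y": 4, "z": 12, "turn": 0}
    - {"jaw": 80, "x": 1, "y": 1, "z": 20, "turn": 0}
    - {"jaw": 80, "x": 0, "y": 0, "z": 25, "turn": 0}
    - {"jaw": 80, "x": 0, "y": 0, "z": 20, "turn": 0}
    - {"jaw": 80, "x": 0, "y": 0, "z": 8, "turn": 0}
    - {"jaw": 80, "x": 0, "y": 0, "z": 0, "turn": 0}

```text
time_s: 40.5
tool_pos: [0.5681, 0.0381, 0.0336]
tool_rot: [[0.005, 1.0, -0.012], [0.999, -0.005, -0.037], [-0.037, -0.012, -0.999]]
wrist_force: [-0.1, -0.1, 0.3]
width: 0.0798
```

```bash
python3 -c "
from h import *
to(.5655,.040,.03,90)"
```

```text
t 40.5 tcp [0.5681 0.0381 0.0336] w 0.0798 F [-0.1 -0.1  0.3] yaw 89.71 tilt [-0.012 -0.037] q [ 0.41  0.86 -0.8   1.82  0.84  0.87  0.74]
tool d [ 2.  -2.6  3.5] rows 1 each [ 2.  -2.6  3.5] turn -0.29
```

play_rows:
  commands:
    - {"jaw": 80, "x": 1, "y": -3, "z": 3, "turn": 0}
    - {"jaw": 80, "x": 0, "y": 0, "z": 0, "turn": 0}
    - {"jaw": 42, "x": 0, "y": 0, "z": 0, "turn": 0}
    - {"jaw": 42, "x": 0, "y": 0, "z": 0, "turn": 0}
    - {"jaw": 42, "x": 0, "y": 0, "z": 0, "turn": 0}
    - {"jaw": 42, "x": 0, "y": 0, "z": 0, "turn": 0}
    - {"jaw": 42, "x": 0, "y": 0, "z": 0, "turn": 0}

```text
time_s: 41.2
tool_pos: [0.567, 0.0396, 0.0333]
tool_rot: [[0.005, 1.0, -0.007], [0.999, -0.006, -0.036], [-0.036, -0.007, -0.999]]
wrist_force: [1.3, -0.3, -1.7]
width: 0.0506
```

play_rows:
  commands:
    - {"jaw": 42, "x": -1, "y": 0, "z": -15, "turn": 0}
    - {"jaw": 42, "x": -1, "y": 0, "z": -30, "turn": 0}
    - {"jaw": 42, "x": -1, "y": 0, "z": -45, "turn": 0}
    - {"jaw": 42, "x": -1, "y": 0, "z": -45, "turn": 0}
    - {"jaw": 42, "x": -1, "y": 0, "z": -45, "turn": 0}
    - {"jaw": 42, "x": 0, "y": 0, "z": -35, "turn": -2}
    - {"jaw": 42, "x": 0, "y": 0, "z": 0, "turn": 0}
    - {"jaw": 42, "x": 0, "y": 0, "z": 0, "turn": 0}

```text
time_s: 42.0
tool_pos: [0.5667, 0.0435, 0.262]
tool_rot: [[-0.034, 0.999, -0.008], [0.999, 0.034, -0.036], [-0.036, -0.01, -0.999]]
wrist_force: [-0.3, -0.3, -1.4]
width: 0.0506
```

```bash
python3 -c "
from h import *
to(*casept(.01,.0),.26,92)"
```

```text
t 42.0 tcp [0.5667 0.0435 0.262 ] w 0.0506 F [-0.3 -0.3 -1.4] yaw 91.96 tilt [-0.008 -0.036] q [ 0.55  0.58 -1.03  1.68  0.56  1.22  0.98]
tool d [-305.5   -2.1   12.9] rows 7 each [-43.6  -0.3   1.8] turn -0.04
```

play_rows:
  commands:
    - {"jaw": 42, "x": -40, "y": 0, "z": 1, "turn": 0}
    - {"jaw": 42, "x": -42, "y": 0, "z": 1, "turn": 0}
    - {"jaw": 42, "x": -42, "y": 0, "z": 1, "turn": 0}
    - {"jaw": 42, "x": -42, "y": 0, "z": 1, "turn": 0}
    - {"jaw": 42, "x": -42, "y": 0, "z": 1, "turn": 0}
    - {"jaw": 42, "x": -42, "y": 0, "z": 1, "turn": 0}
    - {"jaw": 42, "x": -30, "y": 0, "z": 1, "turn": 0}
    - {"jaw": 42, "x": 0, "y": 0, "z": 0, "turn": 0}
    - {"jaw": 42, "x": 0, "y": 0, "z": 0, "turn": 0}

```text
time_s: 42.9
tool_pos: [0.5698, -0.245, 0.2539]
tool_rot: [[-0.039, 0.999, -0.025], [0.999, 0.039, -0.031], [-0.03, -0.026, -0.999]]
wrist_force: [0.7, 0.9, -1.3]
width: 0.0506
```

```bash
python3 -c "
from h import *
to(*casept(.01,.0),.15,92)"
```

```text
t 42.9 tcp [ 0.5698 -0.245   0.2539] w 0.0506 F [ 0.7  0.9 -1.3] yaw 92.26 tilt [-0.025 -0.031] q [ 0.95  0.67 -0.98  1.55  0.6   1.27  1.48]
tool d [-14.2   7.3 104.2] rows 3 each [-4.7  2.4 34.7] turn 0.26
```

play_rows:
  commands:
    - {"jaw": 42, "x": -9, "y": 5, "z": 5, "turn": 0}
    - {"jaw": 42, "x": -4, "y": 2, "z": 25, "turn": 0}
    - {"jaw": 42, "x": -1, "y": 0, "z": 35, "turn": 0}
    - {"jaw": 42, "x": 0, "y": 0, "z": 35, "turn": 0}
    - {"jaw": 42, "x": 0, "y": 0, "z": 20, "turn": 0}
    - {"jaw": 42, "x": 0, "y": 0, "z": 0, "turn": 0}

```text
time_s: 43.5
tool_pos: [0.5763, -0.257, 0.1277]
tool_rot: [[-0.05, 0.998, -0.026], [0.998, 0.05, -0.029], [-0.028, -0.027, -0.999]]
wrist_force: [-1.7, 0.1, -1.3]
width: 0.0508
```

```bash
python3 -c "
from h import *
to(*casept(.01,.0),.055,92)"
```

```text
t 43.5 tcp [ 0.5763 -0.257   0.1277] w 0.0508 F [-1.7  0.1 -1.3] yaw 92.88 tilt [-0.026 -0.029] q [ 0.91  0.82 -0.89  1.62  0.73  1.09  1.42]
tool d [-3.1  0.4 72.8] rows 2 each [-1.5  0.2 36.4] turn 0.88
```

play_rows:
  commands:
    - {"jaw": 42, "x": -2, "y": 0, "z": 10, "turn": 0.8}
    - {"jaw": 42, "x": 0, "y": 0, "z": 22, "turn": 0}
    - {"jaw": 42, "x": 0, "y": 0, "z": 22, "turn": 0}
    - {"jaw": 42, "x": 0, "y": 0, "z": 12, "turn": 0}
    - {"jaw": 42, "x": 0, "y": 0, "z": 4, "turn": 0}
    - {"jaw": 42, "x": 0, "y": 0, "z": 0, "turn": 0}

```text
time_s: 44.1
tool_pos: [0.5798, -0.2594, 0.0595]
tool_rot: [[-0.037, 0.999, -0.018], [0.999, 0.037, -0.031], [-0.03, -0.019, -0.999]]
wrist_force: [0.8, 0.1, -1.4]
width: 0.0509
```

```bash
python3 -c "
from h import *
to(*casept(.01,.0),.039,92)"
```

```text
t 44.1 tcp [ 0.5798 -0.2594  0.0595] w 0.0509 F [ 0.8  0.1 -1.4] yaw 92.13 tilt [-0.018 -0.031] q [ 0.87  0.9  -0.83  1.64  0.81  0.98  1.35]
tool d [-2.  -4.5 20.6] rows 1 each [-2.  -4.5 20.6] turn 0.13
```

play_rows:
  commands:
    - {"jaw": 42, "x": -1, "y": -2, "z": 9, "turn": 0}
    - {"jaw": 42, "x": 0, "y": 0, "z": 7, "turn": 0}
    - {"jaw": 42, "x": 0, "y": 0, "z": 4, "turn": 0}
    - {"jaw": 42, "x": 0, "y": 0, "z": 3, "turn": 0}

```text
time_s: 44.5
tool_pos: [0.5796, -0.262, 0.0386]
tool_rot: [[-0.036, 0.999, -0.013], [0.999, 0.036, -0.033], [-0.032, -0.014, -0.999]]
wrist_force: [-7.6, 0.8, 28.2]
width: 0.0507
```

```bash
python3 -c "
from h import *
to(*casept(.01,.0),.039,92)"
```

```text
t 44.5 tcp [ 0.5796 -0.262   0.0386] w 0.0507 F [-7.6  0.8 28.2] yaw 92.08 tilt [-0.013 -0.033] q [ 0.87  0.92 -0.81  1.65  0.84  0.95  1.34]
tool d [ 0.1 -4.6 -0.4] rows 1 each [ 0.1 -4.6 -0.4] turn 0.08
```

play_rows:
  commands:
    - {"jaw": 42, "x": 0, "y": 0, "z": -1, "turn": 0}
    - {"jaw": 62, "x": 0, "y": 0, "z": 0, "turn": 0}
    - {"jaw": 62, "x": 0, "y": 0, "z": 0, "turn": 0}
    - {"jaw": 62, "x": 0, "y": 0, "z": 0, "turn": 0}

```text
time_s: 44.9
tool_pos: [0.5806, -0.2621, 0.0404]
tool_rot: [[-0.036, 0.999, -0.011], [0.999, 0.036, -0.033], [-0.033, -0.013, -0.999]]
wrist_force: [0.4, 0.8, -0.2]
width: 0.062
```

play_rows:
  commands:
    - {"jaw": 62, "x": -0.5, "y": 0, "z": -15, "turn": 0}
    - {"jaw": 62, "x": -1, "y": 0, "z": -30, "turn": 0}
    - {"jaw": 62, "x": -1, "y": 0, "z": -45, "turn": 0}
    - {"jaw": 62, "x": -1, "y": 0, "z": -45, "turn": 0}
    - {"jaw": 40, "x": -1, "y": 0, "z": -45, "turn": 0}
    - {"jaw": 0, "x": 0, "y": 0, "z": -40, "turn": 0}
    - {"jaw": 0, "x": 0, "y": 0, "z": -20, "turn": 0}
    - {"jaw": 0, "x": 0, "y": 0, "z": 0, "turn": 0}

```text
time_s: 45.7
tool_pos: [0.5836, -0.2563, 0.2967]
tool_rot: [[-0.04, 0.999, -0.009], [0.999, 0.039, -0.033], [-0.032, -0.01, -0.999]]
wrist_force: [0.0, 0.2, -1.1]
width: 0.0037
```

```bash
python3 -c "
from h import *
to(*casept(0,.18),.27,92)
im,d=snap('top','top16');im2,d2=snap('scene','scene16')
cv2.imwrite('pics/t16c.png',cv2.resize(im[130:350,200:560,::-1],None,fx=2.2,fy=2.2))
W=cloud('scene',d2)
for c in [(.655,-.215),(.655,-.305)]: rect(W,c,.03,.06,.085)
W=cloud('top',d)
for n,lo,hi in [('Y',-.2,-.09),('Wt',-.47,-.36)]:
    m=(W[...,2]>.1)&(W[...,2]<.19)&(W[...,1]>lo)&(W[...,1]<hi)&(W[...,0]>.43)&(W[...,0]<.70)
    P=W[m]; print(n,len(P)); 
    if len(P)>200:
      A=np.c_[P[:,0],P[:,2],np.ones(len(P))]; s,*_=np.linalg.lstsq(A,P[:,1],rcond=None); print(s,P[:,2].max(),np.degrees(np.arctan(s[1])), 'y@.085',s@[.565,.085,1],'edge x=.565', P[P[:,2]>P[:,2].max()-.006].mean(0))
"
```

```text
t 45.7 tcp [ 0.5836 -0.2563  0.2967] w 0.0037 F [ 0.   0.2 -1.1] yaw 92.27 tilt [-0.009 -0.033] q [ 0.95  0.65 -1.    1.46  0.58  1.34  1.52]
tool d [175.3 -17.8  21.3] rows 4 each [43.8 -4.5  5.3] turn 0.27
180 z 0.072 c 658.3 -216.0 size 16.4 46.1 ang 1.8
174 z 0.072 c 657.7 -300.2 size 16.9 43.2 ang 1.2
Y 1399
[ 0.04043072  0.53979225 -0.23392473] 0.17288706674358834 28.35982973210885 y@.085 -0.1651990331785778 edge x=.565 [ 0.55774242 -0.11981972  0.16878913]
Wt 3085
[ 0.03992372 -0.74950093 -0.31830195] 0.16287858514553832 -36.851592693915194 y@.085 -0.35945262552851054 edge x=.565 [ 0.51977781 -0.41680986  0.15908933]
```

View pics/t16c.png

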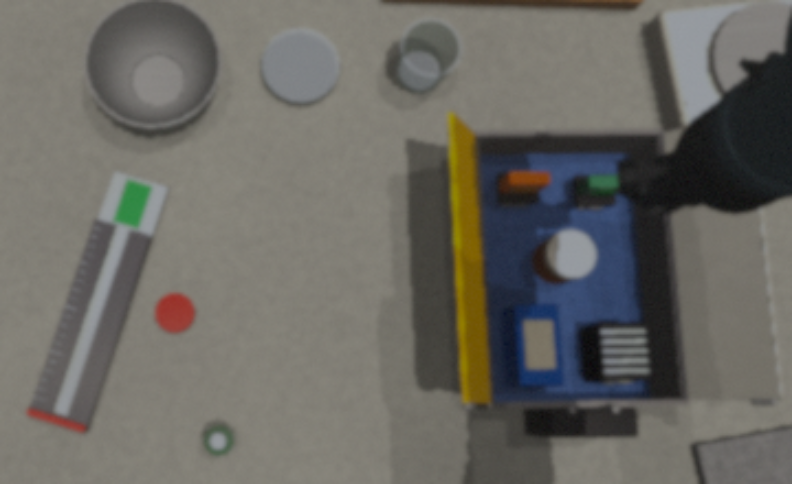

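View pics/scene16.png

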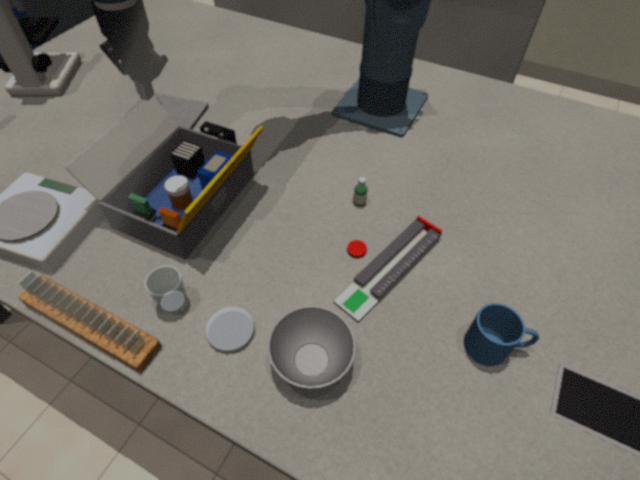

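play_rows:
  commands:
    - {"jaw": 0, "x": 35, "y": -3, "z": -1, "turn": 0}
    - {"jaw": 0, "x": 38, "y": -4, "z": -1, "turn": 0}
    - {"jaw": 0, "x": 38, "y": -4, "z": -1, "turn": 0}
    - {"jaw": 0, "x": 38, "y": -4, "z": 0, "turn": 0}
    - {"jaw": 0, "x": 25, "y": -2, "z": 0, "turn": 0}
    - {"jaw": 0, "x": 0, "y": 0, "z": 0, "turn": 0}
    - {"jaw": 0, "x": 0, "y": 0, "z": 0, "turn": 0}

```text
time_s: 46.5
tool_pos: [0.5504, -0.0803, 0.2792]
tool_rot: [[-0.037, 0.999, -0.032], [0.999, 0.036, -0.029], [-0.028, -0.033, -0.999]]
wrist_force: [-0.1, -1.0, -0.8]
width: 0.0
```

```bash
python3 -c "
from h import *
to(*casept(0,.19),.135,92)"
```

```text
t 46.5 tcp [ 0.5504 -0.0803  0.2792] w 0.0 F [-0.1 -1.  -0.8] yaw 92.13 tilt [-0.032 -0.029] q [ 0.79  0.55 -1.05  1.67  0.52  1.26  1.23]
tool d [ 11.4  13.  143.6] rows 3 each [ 3.8  4.3 47.9] turn 0.13
```

play_rows:
  commands:
    - {"jaw": 0, "x": 12, "y": 6, "z": 0, "turn": 0}
    - {"jaw": 0, "x": 6, "y": 4, "z": 25, "turn": 0}
    - {"jaw": 0, "x": 0, "y": 0, "z": 35, "turn": 0}
    - {"jaw": 0, "x": 0, "y": 0, "z": 35, "turn": 0}
    - {"jaw": 0, "x": 0, "y": 0, "z": 30, "turn": 0}
    - {"jaw": 0, "x": 0, "y": 0, "z": 8, "turn": 0}
    - {"jaw": 0, "x": 0, "y": 0, "z": 0, "turn": 0}

```text
time_s: 47.2
tool_pos: [0.5584, -0.0689, 0.138]
tool_rot: [[-0.026, 0.999, -0.034], [0.999, 0.025, -0.028], [-0.027, -0.035, -0.999]]
wrist_force: [-0.4, 0.0, 0.4]
width: -0.0
```

```bash
python3 -c "
from h import *
to(*casept(0,.11),.135,92)"
```

```text
t 47.2 tcp [ 0.5584 -0.0689  0.138 ] w -0.0 F [-0.4  0.   0.4] yaw 91.5 tilt [-0.034 -0.028] q [ 0.68  0.72 -0.92  1.78  0.69  1.04  1.07]
tool d [-83.6   0.8   5.2] rows 2 each [-41.8   0.4   2.6] turn -0.50
```

play_rows:
  commands:
    - {"jaw": 0, "x": -15, "y": 0, "z": 0.5, "turn": 0}
    - {"jaw": 0, "x": -15, "y": 0, "z": 0.5, "turn": 0}
    - {"jaw": 0, "x": -15, "y": 0, "z": 0.5, "turn": 0}
    - {"jaw": 0, "x": -15, "y": 0, "z": 0.5, "turn": 0}
    - {"jaw": 0, "x": -15, "y": 0, "z": 0.5, "turn": 0}

```text
time_s: 47.7
tool_pos: [0.5643, -0.1482, 0.143]
tool_rot: [[-0.027, 0.999, -0.025], [0.999, 0.026, -0.027], [-0.026, -0.026, -0.999]]
wrist_force: [-0.6, 2.2, 1.2]
width: 0.0003
```

```bash
python3 -c "
from h import *
to(*casept(0,.11),.135,92)
im2,d2=snap('scene','scene17'); cv2.imwrite('pics/s17c.png',cv2.resize(im2[80:280,50:310,::-1],None,fx=3,fy=3))"
```

```text
t 47.7 tcp [ 0.5643 -0.1482  0.143 ] w 0.0003 F [-0.6  2.2  1.2] yaw 91.53 tilt [-0.025 -0.027] q [ 0.8   0.73 -0.92  1.74  0.69  1.05  1.22]
tool d [-4.1 -3.1  8.2] rows 1 each [-4.1 -3.1  8.2] turn -0.47
```

View pics/s17c.png

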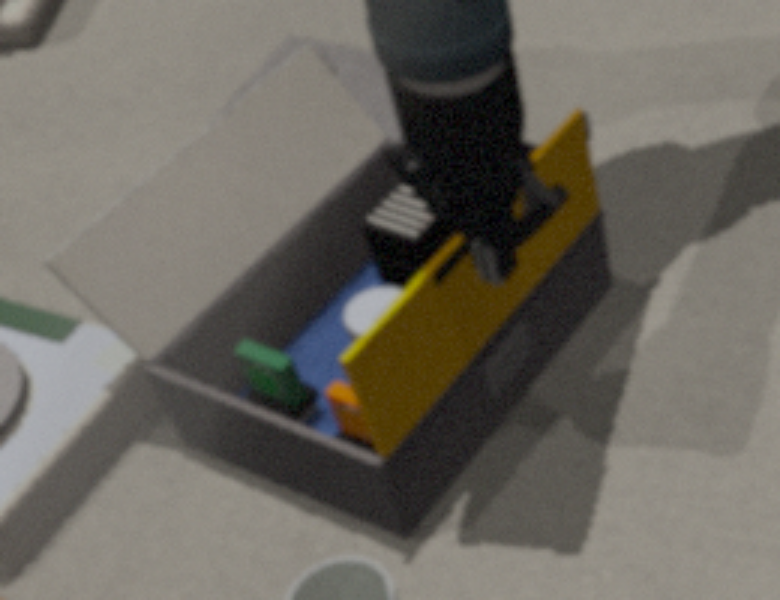

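play_rows:
  commands:
    - {"jaw": 0, "x": -15, "y": 0, "z": 0, "turn": 0}
    - {"jaw": 0, "x": -15, "y": 0, "z": 0, "turn": 0}
    - {"jaw": 0, "x": -15, "y": 0, "z": 0, "turn": 0}
    - {"jaw": 0, "x": -10, "y": 0, "z": 0, "turn": 0}

```text
time_s: 48.15
tool_pos: [0.5649, -0.2109, 0.1441]
tool_rot: [[-0.022, 0.999, -0.026], [0.999, 0.021, -0.028], [-0.028, -0.027, -0.999]]
wrist_force: [0.7, 0.3, 0.1]
width: -0.0002
```

```bash
python3 -c "
from h import *
to(*casept(0,.025),.135,92)
im2,d2=snap('scene','scene18'); cv2.imwrite('pics/s18c.png',cv2.resize(im2[80:280,50:310,::-1],None,fx=3,fy=3))"
```

```text
t 48.15 tcp [ 0.5649 -0.2109  0.1441] w -0.0002 F [0.7 0.3 0.1] yaw 91.25 tilt [-0.026 -0.028] q [ 0.88  0.76 -0.9   1.69  0.7   1.07  1.33]
tool d [-26.3  -1.1   9.9] rows 1 each [-26.3  -1.1   9.9] turn -0.75
```

View pics/s18c.png

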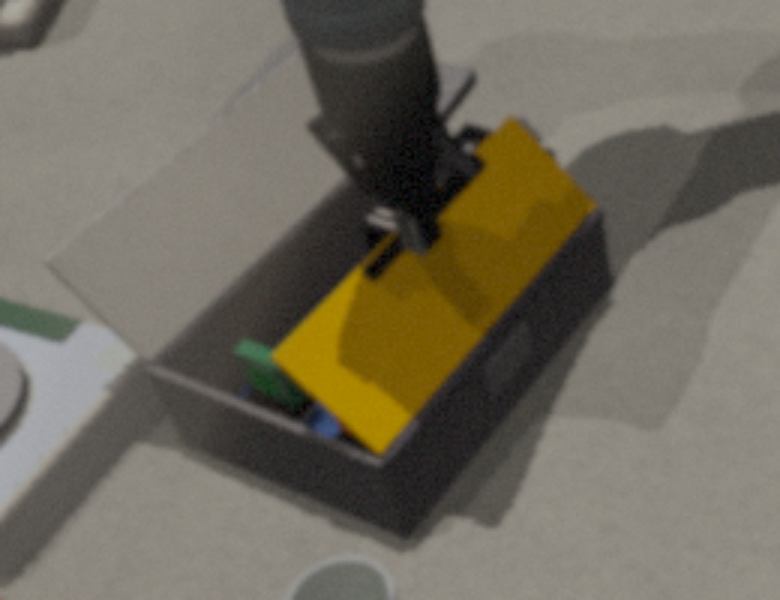

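play_rows:
  commands:
    - {"jaw": 0, "x": 3, "y": 0, "z": -20, "turn": 0}
    - {"jaw": 0, "x": -8, "y": 0, "z": -10, "turn": 0}
    - {"jaw": 0, "x": -15, "y": 0, "z": 0, "turn": 0}
    - {"jaw": 0, "x": -5, "y": 0, "z": 15, "turn": 0}
    - {"jaw": 0, "x": 0, "y": 0, "z": 20, "turn": 0}
    - {"jaw": 0, "x": -2, "y": 0, "z": 15, "turn": 0}
    - {"jaw": 0, "x": -2, "y": 0, "z": 12, "turn": 0}

```text
time_s: 48.9
tool_pos: [0.5666, -0.2652, 0.1124]
tool_rot: [[-0.008, 1.0, -0.02], [0.999, 0.006, -0.053], [-0.053, -0.02, -0.998]]
wrist_force: [-0.3, 0.1, 0.0]
width: -0.0002
```

```bash
python3 -c "
from h import *
to(*casept(0,.02),.09,92)
im2,d2=snap('scene','scene19'); cv2.imwrite('pics/s19c.png',cv2.resize(im2[80:280,50:310,::-1],None,fx=3,fy=3))"
```

```text
t 48.9 tcp [ 0.5666 -0.2652  0.1124] w -0.0002 F [-0.3  0.1  0. ] yaw 90.43 tilt [-0.02  -0.053] q [ 0.9   0.81 -0.85  1.66  0.76  1.04  1.36]
tool d [23.8 -1.7 21.2] rows 1 each [23.8 -1.7 21.2] turn -1.57
```

View pics/s19c.png

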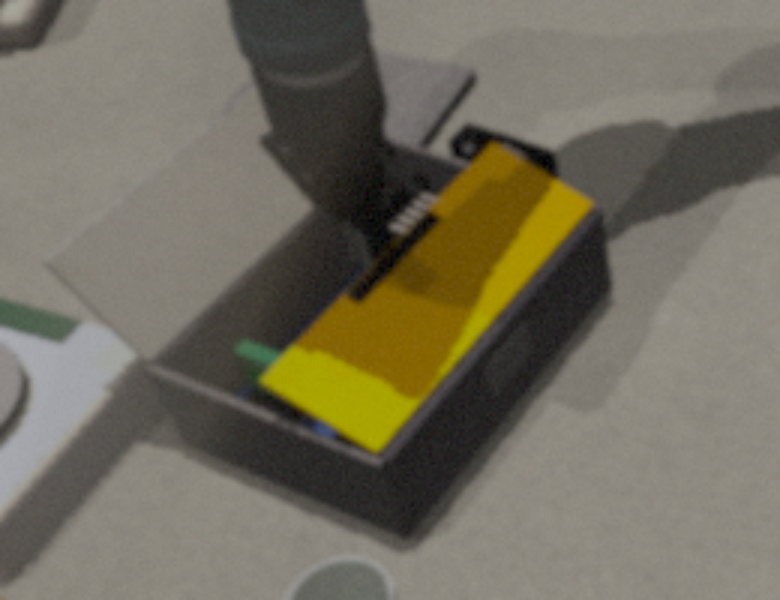

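play_rows:
  commands:
    - {"jaw": 0, "x": -3, "y": 0, "z": -15, "turn": -1.5}
    - {"jaw": 0, "x": 0, "y": 0, "z": -30, "turn": 0}
    - {"jaw": 0, "x": 0, "y": 0, "z": -15, "turn": 0}
    - {"jaw": 0, "x": 20, "y": 0, "z": 0, "turn": 0}
    - {"jaw": 0, "x": 15, "y": 0, "z": 0, "turn": 0}
    - {"jaw": 0, "x": 0, "y": 0, "z": 0, "turn": 0}
    - {"jaw": 0, "x": 0, "y": 0, "z": 0, "turn": 0}

```text
time_s: 49.65
tool_pos: [0.5601, -0.2311, 0.16]
tool_rot: [[-0.033, 0.999, -0.035], [0.998, 0.031, -0.048], [-0.047, -0.037, -0.998]]
wrist_force: [0.4, 0.2, 0.4]
width: -0.0001
```

```bash
python3 -c "
from h import *
to(*casept(0,.028),.09,92)
im2,d2=snap('scene','scene20'); im,d=snap('top','top20')
W=cloud('scene',d2);m=(W[...,1]>-.27)&(W[...,1]<-.175)&(W[...,0]>.6)&(W[...,0]<.69)&(W[...,2]>.085)&(W[...,2]<.18)
hsv=cv2.cvtColor(im2,cv2.COLOR_RGB2HSV);m&=(hsv[...,0]<35)&(hsv[...,1]>150)
P=W[m];A=np.c_[P[:,0],P[:,1],np.ones(len(P))];s,*_=np.linalg.lstsq(A,P[:,2],rcond=None);print(len(P),s,np.arctan(s[1]),P[:,2].max(),P[:,1].min())
"
```

```text
t 49.65 tcp [ 0.5601 -0.2311  0.16  ] w -0.0001 F [0.4 0.2 0.4] yaw 91.89 tilt [-0.035 -0.048] q [ 0.9   0.74 -0.91  1.67  0.69  1.11  1.37]
tool d [-0.2  6.4 69.9] rows 2 each [-0.1  3.2 34.9] turn -0.11
1418 [ 0.01245838 -0.32866226  0.02990897] -0.31754071383030497 0.12148401102020144 -0.2496737517214072
```

play_rows:
  commands:
    - {"jaw": 0, "x": 0, "y": 3, "z": 15, "turn": 0}
    - {"jaw": 0, "x": 0, "y": 2, "z": 20, "turn": 0}
    - {"jaw": 0, "x": 0, "y": 0, "z": 8, "turn": 0}
    - {"jaw": 0, "x": 0, "y": 0, "z": 0, "turn": 0}

```text
time_s: 50.15
tool_pos: [0.5631, -0.2357, 0.1115]
tool_rot: [[-0.03, 0.999, -0.037], [0.998, 0.028, -0.048], [-0.047, -0.038, -0.998]]
wrist_force: [0.5, 0.1, 0.2]
width: 0.0
```

```bash
python3 -c "
from h import *
to(*casept(0,.028),.09,92)"
```

```text
t 50.15 tcp [ 0.5631 -0.2357  0.1115] w 0.0 F [0.5 0.1 0.2] yaw 91.69 tilt [-0.037 -0.048] q [ 0.87  0.8  -0.86  1.68  0.75  1.05  1.33]
tool d [ 2.1  1.8 21.3] rows 1 each [ 2.1  1.8 21.3] turn -0.31
```

play_rows:
  commands:
    - {"jaw": 0, "x": 0, "y": 0, "z": 8, "turn": 0}
    - {"jaw": 0, "x": 0, "y": 0, "z": 6, "turn": 0}
    - {"jaw": 0, "x": 0, "y": 0, "z": 5, "turn": 0}
    - {"jaw": 0, "x": 0, "y": 0, "z": 5, "turn": 0}

```text
time_s: 50.55
tool_pos: [0.5642, -0.2385, 0.0914]
tool_rot: [[-0.028, 0.999, -0.034], [0.998, 0.026, -0.053], [-0.052, -0.036, -0.998]]
wrist_force: [-3.6, 3.0, 26.7]
width: -0.0001
```

```bash
python3 -c "
from h import *
to(*casept(0,.028),.09,92)"
```

```text
t 50.55 tcp [ 0.5642 -0.2385  0.0914] w -0.0001 F [-3.6  3.  26.7] yaw 91.61 tilt [-0.034 -0.053] q [ 0.86  0.83 -0.84  1.69  0.78  1.02  1.31]
tool d [ 4.1 -0.   1.2] rows 1 each [ 4.1 -0.   1.2] turn -0.39
```

play_rows:
  commands:
    - {"jaw": 0, "x": 0, "y": 0, "z": 6, "turn": 0}
    - {"jaw": 0, "x": 0, "y": 0, "z": 6, "turn": 0}

```text
time_s: 50.75
tool_pos: [0.5646, -0.2385, 0.0909]
tool_rot: [[-0.027, 0.999, -0.037], [0.998, 0.025, -0.06], [-0.059, -0.038, -0.998]]
wrist_force: [-23.9, 3.1, 62.1]
width: -0.0007
```

```bash
python3 -c "
from h import *
to(*casept(0,.028),.09,92)
im2,d2=snap('scene','scene21'); cv2.imwrite('pics/s21c.png',cv2.resize(im2[80:280,50:310,::-1],None,fx=3,fy=3))
W=cloud('scene',d2);m=(W[...,1]>-.27)&(W[...,1]<-.175)&(W[...,0]>.6)&(W[...,0]<.69)&(W[...,2]>.07)&(W[...,2]<.18)
hsv=cv2.cvtColor(im2,cv2.COLOR_RGB2HSV);m&=(hsv[...,0]<35)&(hsv[...,1]>150)
P=W[m];A=np.c_[P[:,0],P[:,1],np.ones(len(P))];s,*_=np.linalg.lstsq(A,P[:,2],rcond=None);print(len(P),s,np.arctan(s[1]),P[:,2].max(),P[:,1].min())"
```

```text
t 50.75 tcp [ 0.5646 -0.2385  0.0909] w -0.0007 F [-23.9   3.1  62.1] yaw 91.56 tilt [-0.037 -0.06 ] q [ 0.85  0.83 -0.84  1.69  0.79  1.02  1.31]
tool d [ 4.  -0.4  0.7] rows 1 each [ 4.  -0.4  0.7] turn -0.44
1157 [0.00043389 0.00464734 0.09088699] 0.004647311202899939 0.09386914644039307 -0.25438156398155043
```

View pics/s21c.png

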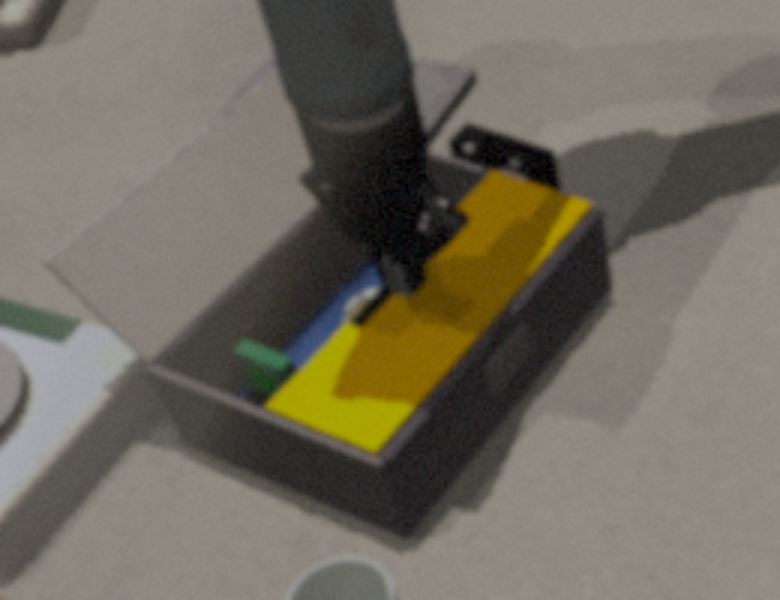

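play_rows:
  commands:
    - {"jaw": 0, "x": 0, "y": 0, "z": -10, "turn": 0}
    - {"jaw": 0, "x": 0, "y": 0, "z": -30, "turn": 0}
    - {"jaw": 0, "x": 0, "y": 0, "z": -45, "turn": 0}
    - {"jaw": 0, "x": 0, "y": 0, "z": -45, "turn": 0}
    - {"jaw": 0, "x": 0, "y": 0, "z": -40, "turn": 0}
    - {"jaw": 0, "x": 0, "y": 0, "z": 0, "turn": 0}

```text
time_s: 51.4
tool_pos: [0.5711, -0.227, 0.2675]
tool_rot: [[-0.029, 0.999, -0.036], [0.998, 0.026, -0.062], [-0.061, -0.037, -0.997]]
wrist_force: [0.9, 0.6, -0.2]
width: 0.0
```

```bash
python3 -c "
from h import *
to(*casept(0,-.22),.25,92)
im2,d2=snap('scene','scene22'); im,d=snap('top','top22')
cv2.imwrite('pics/t22c.png',cv2.resize(im[120:360,380:640,::-1],None,fx=3,fy=3))
W=cloud('top',d);print(np.nanmax(W[230:330:10,556:600:8,2]))
for u,v in [(520,180),(560,250),(575,250),(560,280)]: print(np.round(W[v,u],3))
W=cloud('scene',d2);m=(W[...,1]>-.27)&(W[...,1]<-.175)&(W[...,0]>.6)&(W[...,0]<.69)&(W[...,2]>.07)&(W[...,2]<.18)
hsv=cv2.cvtColor(im2,cv2.COLOR_RGB2HSV);m&=(hsv[...,0]<35)&(hsv[...,1]>150)
P=W[m];A=np.c_[P[:,0],P[:,1],np.ones(len(P))];s,*_=np.linalg.lstsq(A,P[:,2],rcond=None);print(len(P),np.arctan(s[1]))
"
```

```text
t 51.4 tcp [ 0.5711 -0.227   0.2675] w 0.0 F [ 0.9  0.6 -0.2] yaw 91.64 tilt [-0.036 -0.062] q [ 0.91  0.64 -0.97  1.55  0.6   1.29  1.43]
tool d [-253.8   -4.5   33.1] rows 6 each [-42.3  -0.8   5.5] turn -0.36
0.6644775860573335
[ 0.569 -0.163  0.579]
[ 0.481 -0.179  0.621]
[ 0.478 -0.179  0.647]
[ 0.509 -0.53  -0.003]
1155 0.0027396782577534624
```

View pics/t22c.png

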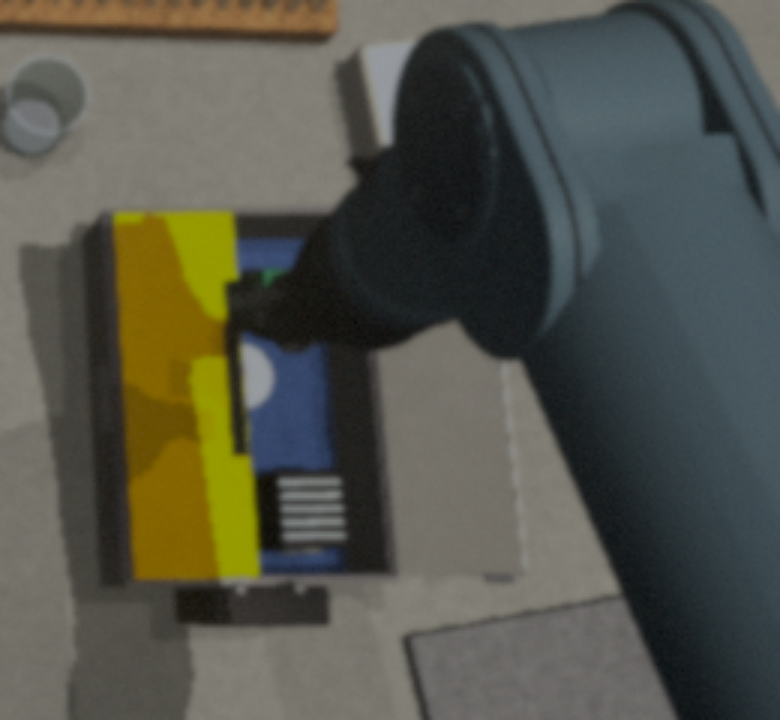

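play_rows:
  commands:
    - {"jaw": 0, "x": -38, "y": 0, "z": 0, "turn": 0}
    - {"jaw": 0, "x": -40, "y": 0, "z": 1, "turn": 0}
    - {"jaw": 0, "x": -40, "y": 0, "z": 1, "turn": 0}
    - {"jaw": 0, "x": -40, "y": 0, "z": 1, "turn": 0}
    - {"jaw": 0, "x": -40, "y": 0, "z": 1, "turn": 0}
    - {"jaw": 0, "x": -36, "y": 0, "z": 1, "turn": 0}
    - {"jaw": 0, "x": 0, "y": 0, "z": 0, "turn": 0}
    - {"jaw": 0, "x": 0, "y": 0, "z": 0, "turn": 0}

```text
time_s: 52.3
tool_pos: [0.5686, -0.4687, 0.2518]
tool_rot: [[-0.034, 0.997, -0.064], [0.998, 0.031, -0.053], [-0.051, -0.066, -0.997]]
wrist_force: [0.2, 0.9, -0.4]
width: -0.0003
```

```bash
python3 -c "
from h import *
to(*casept(0,-.22),.135,92)"
```

```text
t 52.3 tcp [ 0.5686 -0.4687  0.2518] w -0.0003 F [ 0.2  0.9 -0.4] yaw 91.95 tilt [-0.064 -0.053] q [ 1.04  0.84 -0.87  1.19  0.69  1.42  1.82]
tool d [ -7.9  11.3 116.8] rows 3 each [-2.6  3.8 38.9] turn -0.05
```

play_rows:
  commands:
    - {"jaw": 0, "x": -10, "y": 2, "z": 0, "turn": 0}
    - {"jaw": 0, "x": -4, "y": 2, "z": 25, "turn": 0}
    - {"jaw": 0, "x": -1, "y": 2, "z": 30, "turn": 0}
    - {"jaw": 0, "x": -1, "y": 2, "z": 30, "turn": 0}
    - {"jaw": 0, "x": -1, "y": 2, "z": 15, "turn": 0}
    - {"jaw": 0, "x": 0, "y": 0, "z": 0, "turn": 0}

```text
time_s: 52.9
tool_pos: [0.5742, -0.4875, 0.1462]
tool_rot: [[-0.042, 0.997, -0.067], [0.998, 0.039, -0.052], [-0.049, -0.069, -0.996]]
wrist_force: [0.0, -0.4, 0.8]
width: -0.0
```

```bash
python3 -c "
from h import *
to(*casept(0,-.22),.135,92)
im2,d2=snap('scene','scene23'); cv2.imwrite('pics/s23c.png',cv2.resize(im2[60:260,30:290,::-1],None,fx=3,fy=3))"
```

```text
t 52.9 tcp [ 0.5742 -0.4875  0.1462] w -0.0 F [ 0.  -0.4  0.8] yaw 92.43 tilt [-0.067 -0.052] q [ 1.03  0.96 -0.82  1.22  0.75  1.29  1.8 ]
tool d [ 5.7 -0.5 11. ] rows 1 each [ 5.7 -0.5 11. ] turn 0.43
```

View pics/s23c.png

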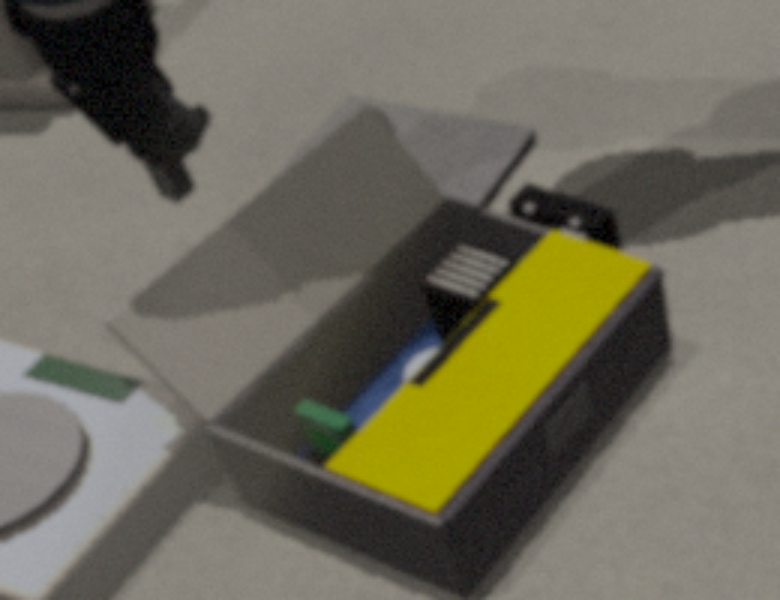

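play_rows:
  commands:
    - {"jaw": 0, "x": 5, "y": 0, "z": 8, "turn": 0}
    - {"jaw": 0, "x": 15, "y": 0, "z": -0.7, "turn": 0}
    - {"jaw": 0, "x": 15, "y": 0, "z": -0.7, "turn": 0}
    - {"jaw": 0, "x": 15, "y": 0, "z": -0.7, "turn": 0}
    - {"jaw": 0, "x": 15, "y": 0, "z": -0.7, "turn": 0}
    - {"jaw": 0, "x": 15, "y": 0, "z": -0.7, "turn": 0}

```text
time_s: 53.55
tool_pos: [0.5751, -0.4117, 0.1483]
tool_rot: [[-0.036, 0.998, -0.053], [0.997, 0.032, -0.067], [-0.065, -0.055, -0.996]]
wrist_force: [0.2, -2.9, 2.5]
width: -0.0
```

```bash
python3 -c "
from h import *
to(*casept(0,-.07),.14,92)
im2,d2=snap('scene','scene24'); cv2.imwrite('pics/s24c.png',cv2.resize(im2[60:260,30:290,::-1],None,fx=3,fy=3))"
```

```text
t 53.55 tcp [ 0.5751 -0.4117  0.1483] w -0.0 F [ 0.2 -2.9  2.5] yaw 92.06 tilt [-0.053 -0.067] q [ 1.    0.88 -0.84  1.39  0.75  1.22  1.66]
tool d [79.8 -4.6  3.4] rows 2 each [39.9 -2.3  1.7] turn 0.06
```

View pics/s24c.png

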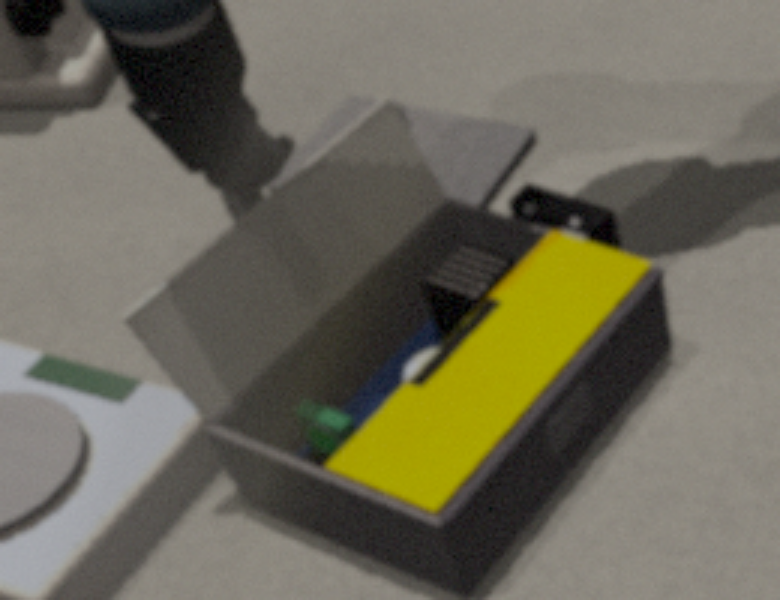

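play_rows:
  commands:
    - {"jaw": 0, "x": 16, "y": 0, "z": 1, "turn": 0}
    - {"jaw": 0, "x": 16, "y": 0, "z": 1, "turn": 0}
    - {"jaw": 0, "x": 16, "y": 0, "z": 0, "turn": 0}
    - {"jaw": 0, "x": 16, "y": 0, "z": 0, "turn": 0}
    - {"jaw": 0, "x": 14, "y": 0, "z": 0, "turn": 0}

```text
time_s: 54.1
tool_pos: [0.573, -0.3277, 0.1434]
tool_rot: [[-0.037, 0.998, -0.05], [0.997, 0.034, -0.068], [-0.066, -0.052, -0.996]]
wrist_force: [-0.4, -1.8, 1.0]
width: -0.0001
```

```bash
python3 -c "
from h import *
to(*casept(0,-.02),.15,92)
im2,d2=snap('scene','scene25'); cv2.imwrite('pics/s25c.png',cv2.resize(im2[60:260,30:290,::-1],None,fx=3,fy=3))"
```

```text
t 54.1 tcp [ 0.573  -0.3277  0.1434] w -0.0001 F [-0.4 -1.8  1. ] yaw 92.14 tilt [-0.05  -0.068] q [ 0.95  0.83 -0.86  1.53  0.75  1.16  1.51]
tool d [45.  -6.1 -9.3] rows 1 each [45.  -6.1 -9.3] turn 0.14
```

View pics/s25c.png

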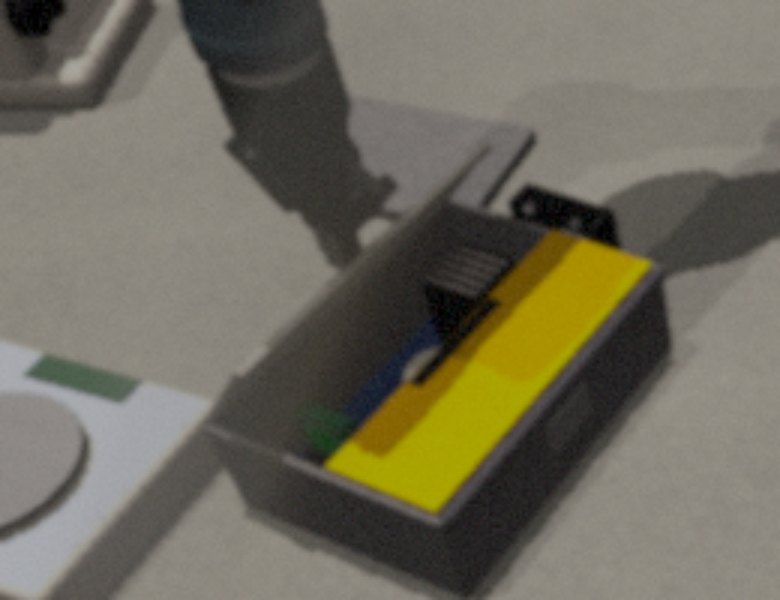

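play_rows:
  commands:
    - {"jaw": 0, "x": 12, "y": -1, "z": 0, "turn": 0}
    - {"jaw": 0, "x": 3, "y": -1, "z": 10, "turn": 0}
    - {"jaw": 0, "x": 2, "y": -1, "z": 10, "turn": 0}
    - {"jaw": 0, "x": 2, "y": 0, "z": 10, "turn": 0}

```text
time_s: 54.55
tool_pos: [0.569, -0.3044, 0.1114]
tool_rot: [[-0.042, 0.998, -0.047], [0.997, 0.039, -0.065], [-0.063, -0.05, -0.997]]
wrist_force: [0.5, 0.3, 1.4]
width: -0.0002
```

```bash
python3 -c "
from h import *
to(*casept(0,-.03),.1,92)
im2,d2=snap('scene','scene26'); cv2.imwrite('pics/s26c.png',cv2.resize(im2[60:260,30:290,::-1],None,fx=3,fy=3))"
```

```text
t 54.55 tcp [ 0.569  -0.3044  0.1114] w -0.0002 F [0.5 0.3 1.4] yaw 92.42 tilt [-0.047 -0.065] q [ 0.92  0.85 -0.85  1.59  0.77  1.1   1.45]
tool d [12.7 -1.9 10.7] rows 1 each [12.7 -1.9 10.7] turn 0.42
```

View pics/s26c.png

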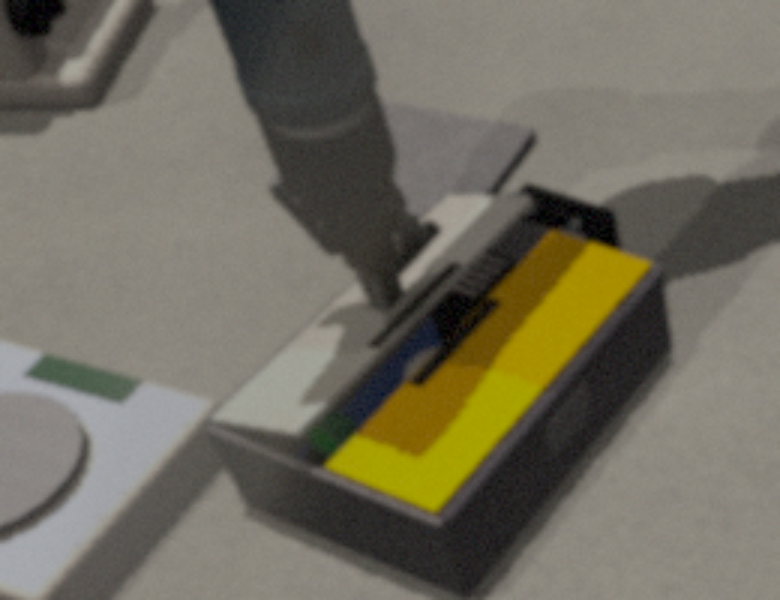

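play_rows:
  commands:
    - {"jaw": 0, "x": 4, "y": 0, "z": 7, "turn": 0}
    - {"jaw": 0, "x": 4, "y": 0, "z": 6, "turn": 0}
    - {"jaw": 0, "x": 2, "y": 0, "z": 5, "turn": 0}
    - {"jaw": 0, "x": 0, "y": 0, "z": 5, "turn": 0}

```text
time_s: 55.0
tool_pos: [0.5683, -0.3009, 0.0912]
tool_rot: [[-0.036, 0.998, -0.047], [0.997, 0.033, -0.073], [-0.072, -0.049, -0.996]]
wrist_force: [-12.9, 6.3, 46.1]
width: 0.0001
```

```bash
python3 -c "
from h import *
to(*casept(0,-.03),.09,92)"
```

```text
t 55.0 tcp [ 0.5683 -0.3009  0.0912] w 0.0001 F [-12.9   6.3  46.1] yaw 92.08 tilt [-0.047 -0.073] q [ 0.91  0.86 -0.83  1.61  0.8   1.06  1.41]
tool d [ 8.5 -1.9  0.7] rows 1 each [ 8.5 -1.9  0.7] turn 0.08
```

Seems shut; press once more, then rise clear and check.

play_rows:
  commands:
    - {"jaw": 0, "x": 0, "y": 0, "z": 5, "turn": 0}
    - {"jaw": 0, "x": 0, "y": 0, "z": 0, "turn": 0}
    - {"jaw": 0, "x": 0, "y": 0, "z": -15, "turn": 0}
    - {"jaw": 0, "x": 0, "y": 0, "z": -35, "turn": 0}
    - {"jaw": 0, "x": 0, "y": 0, "z": -45, "turn": 0}
    - {"jaw": 0, "x": 0, "y": 0, "z": -45, "turn": 0}
    - {"jaw": 0, "x": -30, "y": -20, "z": -30, "turn": 0}
    - {"jaw": 0, "x": -40, "y": -30, "z": 0, "turn": 0}
    - {"jaw": 0, "x": -40, "y": -30, "z": 0, "turn": 0}
    - {"jaw": 0, "x": 0, "y": 0, "z": 0, "turn": 0}

```text
time_s: 56.0
tool_pos: [0.5, -0.4018, 0.2812]
tool_rot: [[-0.039, 0.998, -0.047], [0.997, 0.036, -0.074], [-0.072, -0.05, -0.996]]
wrist_force: [-0.2, -0.7, -0.6]
width: 0.0002
```

```bash
python3 -c "
from h import *
st()
im2,d2=snap('scene','scene27'); im,d=snap('top','top27')
cv2.imwrite('pics/s27c.png',cv2.resize(im2[60:260,30:290,::-1],None,fx=3,fy=3))
for n,W in (('scene',cloud('scene',d2)),('top',cloud('top',d))):
  for nm,lo,hi in (('Y',-.25,-.175),('W',-.345,-.275)):
    m=(W[...,1]>lo)&(W[...,1]<hi)&(W[...,0]>.45)&(W[...,0]<.68)&(W[...,2]>.06)&(W[...,2]<.14)
    P=W[m]
    if len(P)<100: continue
    A=np.c_[P[:,0],P[:,1],np.ones(len(P))];s,*_=np.linalg.lstsq(A,P[:,2],rcond=None);print(n,nm,len(P),'angle',np.arctan(s[1]),'z',np.median(P[:,2]))
for q in ['dropper','lens_cap','beaker','bowl','petri_dish','mug']:
    r=ctrl.tip_of('scene',q); print(q,[(np.round(onplane('scene',*a['location'],0),3),round(a['p'],2)) for a in r[:1]])
"
```

```text
t 56.0 tcp [ 0.5    -0.4018  0.2812] w 0.0002 F [-0.2 -0.7 -0.6]
[[-0.039, 0.998, -0.047], [0.997, 0.036, -0.074], [-0.072, -0.05, -0.996]]
scene Y 2571 angle 0.00019859481399520367 z 0.09023305565110311
scene W 2219 angle -0.028435677228536717 z 0.09016366160875781
top Y 3356 angle 0.0013707554272494955 z 0.09127105521885923
top W 3102 angle -0.00043128405631131074 z 0.09116095835518048
dropper [(array([0.381, 0.107, 0.   ]), 0.58)]
lens_cap [(array([0.516, 0.158, 0.   ]), 0.88)]
beaker [(array([ 0.81 , -0.105,  0.   ]), 0.83)]
bowl [(array([0.777, 0.187, 0.   ]), 0.94)]
petri_dish [(array([0.797, 0.029, 0.   ]), 0.65)]
mug [(array([0.595, 0.457, 0.   ]), 0.55)]
```

View pics/s27c.png

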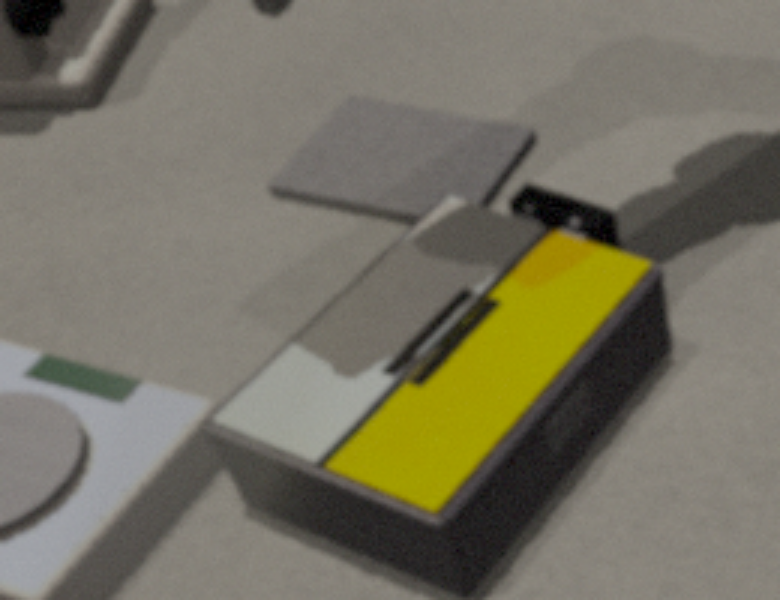

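View pics/scene27.png

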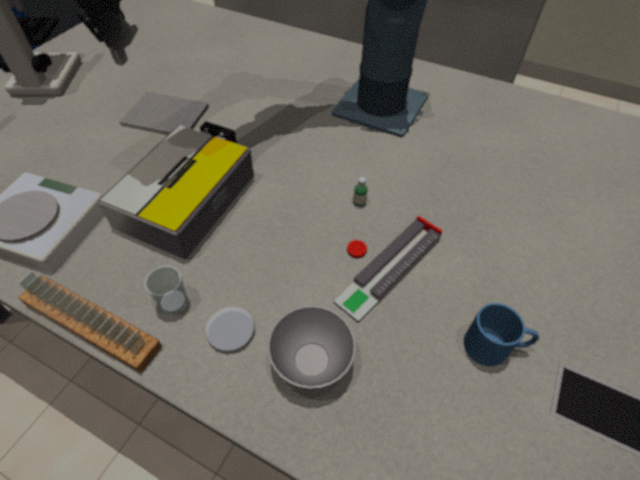

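```bash
python3 -c "
from h import *
for n in ('scene','top'):
  W=cloud(n,np.load(f'pics/{n}27.npy'))
  for lo in np.arange(-.35,-.17,.015):
    m=(W[...,1]>lo)&(W[...,1]<lo+.015)&(((W[...,0]>.45)&(W[...,0]<.51))|((W[...,0]>.62)&(W[...,0]<.68)))&(W[...,2]>.03)
    print(n,round(lo,3),np.round(np.percentile(W[m][:,2],[20,50,80])*1000,1))"
```

```text
scene -0.35 [ 89.5  90.9 368.1]
scene -0.335 [89.1 90.4 91.8]
scene -0.32 [89.  90.2 91.2]
scene -0.305 [88.9 90.1 91.1]
scene -0.29 [88.4 90.1 91.3]
scene -0.275 [88.  89.8 91. ]
scene -0.26 [88.9 90.2 91.1]
scene -0.245 [89.2 90.2 91.4]
scene -0.23 [89.4 90.3 91.3]
scene -0.215 [89.2 90.3 91.2]
scene -0.2 [89.6 90.3 91.3]
scene -0.185 [89.1 90.1 91.1]
top -0.35 [ 91.2 379.8 487.5]
top -0.335 [89.9 91.5 94.5]
top -0.32 [89.8 91.3 92.7]
top -0.305 [89.6 91.  92.6]
top -0.29 [89.4 91.  92.5]
top -0.275 [89.4 90.8 92.4]
top -0.26 [89.8 91.2 92.5]
top -0.245 [89.7 91.1 92.7]
top -0.23 [89.6 91.1 92.6]
top -0.215 [89.7 91.3 92.7]
top -0.2 [89.7 91.4 93. ]
top -0.185 [89.8 91.4 92.7]
```

Both covers lie flat, within about 0.01 rad, and the tool is clear of everything.

```bash
python3 -c "
from h import *
print(ctrl.finish_job())"
```

```text
the job is handed in; nothing more can be done
None
```

The kit is packed and the job is handed in, at about 56 s on the robot's clock. No verdict came back, so success rests on my own checks below.

**What I did:** Two riders were out (orange and green; the blue one was absent). I slid both along the groove to the open bay with only a few newtons, lifted them off and lowered them into the case until they touched. The slide box, lamp block and jar went in next. The slide box had been knocked aside during the run, so I measured it again before gripping it. I then folded the yellow cover shut, then the white one, and pressed each down.

**Last checks:**
- **Contents:** all five items were inside and upright in the pictures taken before the covers closed.
- **Covers:** both lie flat with their tops at 90–91 mm over the whole width, within about 0.01 rad. One rough plane fit gave −0.028 rad for the white cover. A strip-by-strip check did not confirm it; I think the handle and stray pixels skewed that fit.
- **Bystanders:** all are within about 1 cm of where they started, which is roughly the accuracy of the detections.
- **Robot:** the gripper ended clear of everything, with no force on the wrist.

**Things that went less than cleanly:**
- The tool's tilt drifted to about 5° by the end.
- The first push down on the yellow cover slipped past its edge, so I lifted and pressed it again.
- The highest wrist force I saw was about 67 N, while pressing the yellow cover; the limit is 120 N.

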